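Wind up the canape lift stand with its removable crank

ROBOT

A 6-joint arm with a two-finger parallel gripper is mounted at the origin on the work surface. World frame = base frame: x ahead of the robot, y to its left, z up, the work surface at z = 0. Lengths are in m, angles in rad, forces in N, time in s.
With the tool pointing down it reaches from about 0.375 to 0.975 m from the base axis. Payload 3.8 kg.
Tool frame: the origin (TCP) lies on the mounting face of the last link; the fingertips stand 173 mm ahead of it and the grasp point (between the pads) lies 155 mm ahead of it; z points along the fingers, y is the line along which they close (so a half turn about z gives the same grasp; the last joint's range is limited). The gripper opens to 85 mm and grips with 20 to 120 N. Pads are 22 mm wide; open, the fingers measure 114 mm over their backs; the gripper's body (76 mm by 85 mm) begins 54 mm behind the grasp point. The pads swing forward as they close: fully open they stand 13 mm farther back than shut.
Start: joints at [1.098, 0.264, 1.604, -0, 1.274, -0.037], TCP at [0.285, 0.612, 0.405] pointing down, gripper open.
Joint ranges: [-2.63, 2.63], [-0.94, 2.18], [0.31, 2.57], [-1.31, 4.45], [0, 2.66], [-2.55, 2.55]. Speed limits (rad/s): [2.57, 2.57, 3.14, 3.14, 3.14, 3.14].

INTERFACE

Orientations are given as a rotation vector (axis times angle).
In Python, from workcell import bot gives the robot as it stands.
- The arm moves only by the tool drive_tool, never from a script. Its argument "increments" is a list of rows, each an object with "delta_pos": the shift along the tool's x, y, z in mm, a list of three; "turn": the turn about the tool's z in rad; "jaw": the opening, from -1 (shut) to 1 (fully open). A call has 1 to 8 rows; each row shifts and turns the commanded pose from where the row before left it, along the tool's axes as they then stand; what a row does not reach is not made up. A row lasts 1/12 s, in which the tool goes at most 41.7 mm and 7.16 degrees, less where a joint would pass 70% of its speed; a pose out of reach is approached as far as the arm can. A call is refused whole if a number of a shift passes 41.7 or a number of a turn 0.125, either way. A call with a gripper value outside its range is refused whole. The fingers move at their own pace and stop on an object; "grip_force" is the grip in N (left out, the last holds). Time passes only in rows, so rows that do not move let the fingers close. It gives the time, the measured TCP pose, the force, the opening and the grip force at its end, in the units of the state.
- bot.read_state(): the state, without advancing time (a new reading comes with each control period).
- bot.read_camera(name): name is "scene" or "top" or "wrist"; returns a dict with "pixels" (420x560x3 uint8, red, green, blue), "fovy" (degrees; the focal length in pixels is half the picture's height over the tangent of half this angle, whatever the lens; pixels are square), "cx", "cy" (the principal point, pixels), "k1" (the pictures are not rectified: a ray, as slopes to the right and down, at radius r is drawn at 1 + k1 r^2 times it, then the intrinsics apply), "camera_from_world" (4x4, takes a point from world to camera coordinates); the wrist camera has in their place "hand_eye" (4x4, takes a point from camera to tool coordinates, whose origin is the TCP and whose axes are the flange's). Camera axes: x right, y down, z forward; pixel columns grow to the right and rows downward; lengths in m; the calibration is good to about 2 mm. A picture is of the moment at which its call begins: read the wrist's pose just before it. There is no depth.
- bot.finish_job(): hands the job in; it is judged then, once.
The state is a dict: "time": time; "q": joint angles; "joint_vel": joint speeds; "joint_torque": joint torques, N m; "tool_pos": TCP position; "tcp_rot": TCP orientation; "wrist_force": force on the tool from outside, world axes, zero at the start; "torque": the same for the moment, N m; "width": opening from 0.0 (shut) to 1.0 (fully open); "grip_force": force on a finger pad.
Only numpy, scipy, OpenCV 4.12 (cv2) and the standard library are available. Lean on these libraries where they do the work, as an engineer would, in place of code of your own. Each camera call takes 0.05 s, during which the arm holds its last target. There are 200 camera calls.

TASK

Take the hand crank from the cork coaster, fit it fully home on the square brass shaft of the lift stand without forcing it, and wind the stand's wooden deck up until its top is level with the red marker. Then lift the crank off and stand it back upright on the coaster, clear of your gripper, leaving the marker and the other tableware where they are.

Things in the scene. Friction and masses are not known exactly. Their poses are not given: they have to be found in the camera images.
- crank: hand crank, 0.3 kg. Origin: centre of the hub's underside, z up. Hub: steel block 30 x 30 mm (sides along x, y), 50 mm tall; 16 mm square socket below (sides along x, y), 28 mm deep, mouth flared to 21 mm over the first 5.5 mm. Flat arm 16 mm wide (z 28 to 36 mm) runs along +x to the knob axis at x = 80 mm. Stands by itself on the hub; can be pinched by the hub across y from above (upper part, z about 30 to 48 mm).
- knob_mid (a point): on the axis of the crank's upright wooden knob, 64.5 mm above the hub's underside. The knob is 22 mm in diameter, its top 80 mm above the hub's underside; it spins freely on its pin, so it can be held while the crank goes round.
- shaft_seat (a point): on the shaft's axis, on top of a 36 mm steel collar, 56 mm above the table: where the crank's underside rests when fully home. The shaft is stiff (about 0.22 N m both ways), does not turn under a light touch and stays where it is left. Clockwise from above raises the deck, 30 mm a turn; the deck starts at its lowest; 0.6 to 1.1 turns are needed. The crank has about 18 degrees of play on it.
- shaft_top (a point): centre of the top of the upright brass shaft, 24 mm above shaft_seat. 14 mm square, last 5 mm tapered to 10 mm. The frames of shaft_seat and shaft_top are the stand's (deck to +y), NOT the shaft's: the angle of its square is any and is not given: find it by sight or feel. The crank fits each quarter turn, within 9 degrees; else it stops 11 to 18 mm too high, lower the nearer the angle.
- deck_edge (a point): middle of the far (stand's +x) edge of the stand's wooden deck, at the height of the wooden top surface. The deck, 260 x 240 mm, carries a white tray of small dishes; its centre lies 310 mm from the shaft along the stand's +y, its near side 190 mm. It only goes up and down.
- marker_tip (a point): tip of the red pointer clipped on the aluminium ruler post beside that deck edge: the height the deck's wooden top must reach (mid-height of the thin 3 mm pointer).
- coaster_top (a point): centre of the top of the round cork coaster, 120 mm in diameter, 6 mm thick, fixed to the table; the crank stands on it at the start.
- ramekin: white ceramic bowl, rim radius 36 mm, 40 mm high, in front of the work; bystander, loose; origin at the centre of its underside.
- shaker: amber seasoning jar with steel cap, radius 24 mm, 110 mm high; bystander, loose; origin at the centre of its underside.
- cup_a: clear open square cup, 55 x 55 x 35 mm; bystander, loose; origin at the centre of its underside.
- cup_b: clear open square cup, 55 x 55 x 35 mm; bystander, loose; origin at the centre of its underside.
- spoon: steel spoon lying flat, bystander, loose.
- stand: grey lift stand, fixed to the table; origin on the table under the shaft. A gearbox 100 x 100 mm, 50 mm high, round the shaft, joined by a low duct (50 mm wide, 35 mm high) to a base 260 x 240 x 55 mm below the deck, centred 310 mm along +y. It carries shaft, deck and marker. A contact force over 50 N before the crank drops home is forcing it (wedging multiplies the push: keep that under 12 N).
Mind the look-alikes: they are no part of the job. Leave any green look-alike of the crank alone. There is more than one size of the part that bears coaster_top; the job needs the larger.

How it is judged:
By the outcome, as a careful person would: the job done as asked, in the order asked, and still so for the second after the job is handed in, with the robot touching nothing.
It also fails if it takes over 72 s, if anything falls off the work surface, if the arm or the gripper's body presses on something with over 40 N, if the wrist force passes 120 N, or if a joint passes its speed limit or range.

## Working session

There is one attempt and no reset: what is moved stays moved. The work goes in short steps, Python scripts to look and compute and a tool call to move; the robot and the scene stay as the last step left them, time stands still between calls to the robot, and variables do not carry over. Pictures are saved under pics/ and viewed, at most 10 in all, crops included, and the job is handed in when it is done.

Besides the shell and the picture viewer there is one more tool, called after ">>>" by a JSON object that holds its "api" and its "payload", one argument or row to a line. drive_tool: Moves the arm, as the interface text tells. Its arguments: {"type":"object","properties":{"increments":{"type":"array"},"grip_force":{"type":"number"}},"required":["increments"]}

```bash
mkdir -p pics; ls; cat > h.py <<'E'
import numpy as np, cv2
from workcell import bot
from scipy.spatial.transform import Rotation as R
def cam(n):
    s=bot.read_state(); c=bot.read_camera(n); p=np.array(c["pixels"])
    f=p.shape[0]/2/np.tan(np.radians(c["fovy"])/2)
    if n=="wrist":
        T=np.eye(4);T[:3,:3]=R.from_rotvec(s["tcp_rot"]).as_matrix();T[:3,3]=s["tool_pos"]
        W=T@np.array(c["hand_eye"])
    else: W=np.linalg.inv(np.array(c["camera_from_world"]))
    return dict(p=p,f=f,cx=c["cx"],cy=c["cy"],k1=c["k1"],W=W)
def ray(c,u,v):
    x,y=(u-c["cx"])/c["f"],(v-c["cy"])/c["f"]; rd=np.hypot(x,y); r=rd
    for _ in range(30): r=rd/(1+c["k1"]*r*r)
    s=r/rd if rd>0 else 1
    d=c["W"][:3,:3]@np.array([x*s,y*s,1]); return c["W"][:3,3],d
def onz(c,u,v,z):
    o,d=ray(c,u,v); return o+d*(z-o[2])/d[2]
def proj(c,P):
    q=np.linalg.inv(c["W"])@np.append(P,1); x,y=q[0]/q[2],q[1]/q[2]; k=1+c["k1"]*(x*x+y*y)
    return np.array([c["cx"]+c["f"]*x*k,c["cy"]+c["f"]*y*k])
def tri(c1,p1,c2,p2):
    o1,d1=ray(c1,*p1);o2,d2=ray(c2,*p2); d1/=np.linalg.norm(d1);d2/=np.linalg.norm(d2)
    t=np.linalg.lstsq(np.c_[d1,-d2],o2-o1,rcond=None)[0]; a,b=o1+t[0]*d1,o2+t[1]*d2
    return (a+b)/2,np.linalg.norm(a-b)
def save(c,n): cv2.imwrite("pics/"+n,c["p"][:,:,::-1])
E
python3 - <<'E'
from h import *
import pickle
cs={n:cam(n) for n in("scene","top","wrist")}
pickle.dump(cs,open("cs.pkl","wb"))
for n,c in cs.items(): save(c,n+"0.png"); print(n,c["f"],c["k1"],c["W"].round(3).tolist())
print(bot.read_state())
E
```

```text
pics
scene 437.0683574263598 0.028953708197716563 [[0.885, 0.331, -0.328, 0.938], [0.466, -0.634, 0.617, -0.801], [-0.003, -0.699, -0.715, 0.91], [0.0, 0.0, 0.0, 1.0]]
top 498.70358822499617 -0.026960990371151787 [[-0.025, -0.995, 0.1, 0.386], [-1.0, 0.026, 0.011, -0.111], [-0.013, -0.099, -0.995, 1.649], [0.0, 0.0, 0.0, 1.0]]
wrist 341.3942878181523 -0.03634942843216118 [[0.422, 0.869, 0.26, 0.217], [0.907, -0.403, -0.125, 0.642], [-0.003, 0.288, -0.957, 0.371], [0.0, 0.0, 0.0, 1.0]]
{'time': 0.15, 'q': array([ 1.09808760e+00,  2.64610044e-01,  1.60512204e+00,  9.35269969e-06,
        1.27370235e+00, -3.68994222e-02]), 'joint_vel': array([ 0.00065782, -0.0006992 , -0.00213974, -0.00049389, -0.00090646,
       -0.00034273]), 'joint_torque': array([ 1.55182261e-04, -5.15906417e+01, -3.67958593e+01,  1.17608060e-04,
        7.97030196e-03, -2.69958844e-05]), 'tool_pos': array([0.28481989, 0.61165787, 0.40359421]), 'tcp_rot': array([-6.79064717e-01, -3.06683823e+00,  2.79569162e-03]), 'wrist_force': array([-0.20335252, -0.46756529, -0.08527986]), 'torque': array([-0.01598739,  0.03781941,  0.00622893]), 'grip_force': 0.0, 'width': 0.9971937589903045}
```

View pics/top0.png

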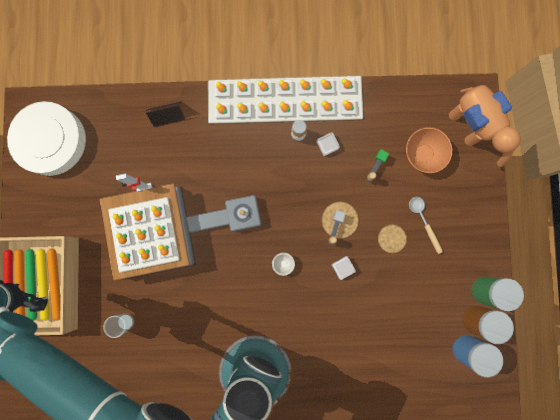

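View pics/scene0.png

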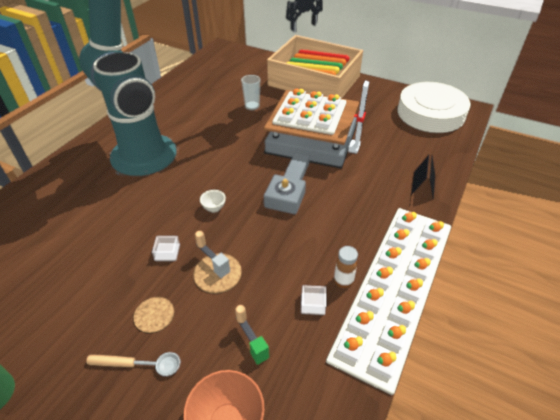

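Top view: the steel crank stands on the large coaster, hub (340,215) and knob (333,239). Possible mix-ups are the green look-alike (382,156 to 372,176) and the small coaster (392,238). The shaft is at (242,212), the deck at (147,232) and the red pointer near (138,186). Next, one close crop to check the choice.

```bash
python3 - <<'E'
import pickle,cv2,numpy as np
cs=pickle.load(open("cs.pkl","rb"))
def cr(n,u,v,w,h,k): return cv2.resize(cs[n]["p"][v:v+h,u:u+w,::-1],(w*k,h*k),interpolation=cv2.INTER_CUBIC)
a=cr("top",315,192,50,60,5);b=cr("top",217,187,50,60,5);c=cr("top",105,160,60,60,5)
d=cr("scene",185,225,62,75,4);e=cr("scene",260,165,50,75,4);f=cr("scene",325,80,62,75,4)
t=np.hstack([a,b,c]);u=np.hstack([d,e,f]);m=np.zeros((600,800,3),np.uint8)
m[:300,:t.shape[1]]=t;m[300:,:u.shape[1]]=u;cv2.imwrite("pics/crop1.png",m)
E
```

```text
(no output)
```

View pics/crop1.png

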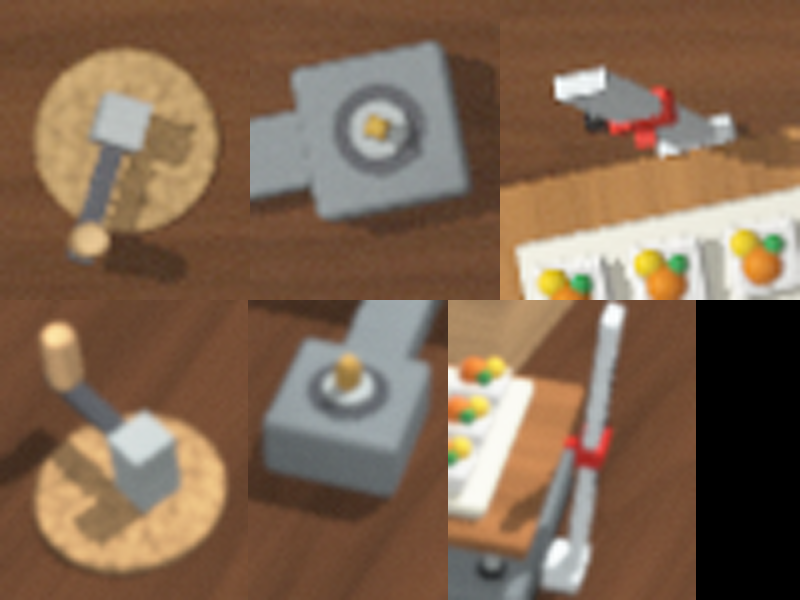

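```bash
cat >> h.py <<'E'
def T(x,y,x0,y0,ox,oy,k): return ((x-x0+.5)/k-.5+ox,(y-y0+.5)/k-.5+oy)
E
python3 - <<'E'
import pickle
from h import *
cs=pickle.load(open("cs.pkl","rb"));t,s=cs["top"],cs["scene"]
A=lambda x,y:T(x,y,0,0,315,192,5)
B=lambda x,y:T(x,y,250,0,217,187,5)
C=lambda x,y:T(x,y,500,0,105,160,5)
D=lambda x,y:T(x,y,0,300,185,225,4)
E_=lambda x,y:T(x,y,248,300,260,165,4)
F=lambda x,y:T(x,y,448,300,325,80,4)
r=lambda v:(np.array(v)*1000).round(1)
hub=onz(t,*A(121,122),.056);kn=onz(t,*A(89,239),.086)
print("hub",r(hub),"scene",r(onz(s,*D(141,438),.056)),"knob",r(kn),r(onz(s,*D(58,335),.086)), "ang",np.degrees(np.arctan2(*(kn-hub)[1::-1])),np.linalg.norm((kn-hub)[:2]))
print("coaster",r(onz(t,*A(126,140),.006)),r(onz(s,*D(131,493),.006)))
print("shaft",r(onz(t,*B(377,127),.08)),r(onz(s,*E_(347,357),.08)))
g=[onz(t,*B(*p),.05) for p in[(296,70),(438,42),(468,188),(322,217)]]
print("gear c",r(np.mean(g,0)));
for a,b in((0,1),(1,2),(2,3),(3,0)): d=g[b]-g[a];print(np.linalg.norm(d),np.degrees(np.arctan2(d[1],d[0])))
p,e=tri(t,C(640,138),s,F(570,440));print("tip",r(p),e)
# deck far edge corners in scene/top: 
for n,(a,b) in dict(R=((500,188),(583,384)),).items(): print(n)
w=cs["wrist"]; print("coaster in wrist",proj(w,hub),proj(w,g[0]))
for nm,pt in dict(shaker=(299,130,.11),cupa=(328,145,.035),cupb=(343,268,.035),ram=(283,264,.04),green=(381,157,.056),spoon=(417,205,.01)).items(): print(nm,r(onz(t,*pt)))
E
```

```text
hub [ 495.8 -280.8   56. ] scene [ 497.1 -283.9   56. ] knob [ 421. -255.   86.] [ 422. -258.   86.] ang 160.9685310169526 0.07909229242953444
coaster [ 487.3 -289.     6. ] [ 489.8 -293.3    6. ]
shaft [514.6  26.6  80. ] [514.1  28.3  80. ]
gear c [515.7  26.7  50. ]
0.09345528274076781 -80.2655224244994
0.09640659067576268 -169.57719726754954
0.09554016914584806 99.80680088501167
0.09652468033309469 9.184419697292405
tip [596.  360.9 123.8] 0.0017228493678964109
R
coaster in wrist [-161.98428007  527.89025155] [ 25.41895619 503.44698974]
shaker [ 766.3 -159.8  110. ]
cupa [ 732.  -256.1   35. ]
cupb [ 329.8 -290.5   35. ]
ram [347.4 -98.4  40. ]
green [ 683.5 -424.1   56. ]
spoon [ 528.7 -544.6   10. ]
```

Both views agree: the crank hub is at (496,-282), arm heading about 161°, and the shaft at (514.5,27). The stand is yawed about 10°, and the pointer tip is at z≈124. The steel crank on the large coaster is the right one. I'll go over the shaft first and look at its square.

>>> {"api": "drive_tool", "payload": {
  "increments": [
    {"delta_pos": [-28,-27,0],"turn": 0,"jaw": 1},
    {"delta_pos": [-28,-27,0],"turn": 0,"jaw": 1},
    {"delta_pos": [-28,-27,0],"turn": 0,"jaw": 1},
    {"delta_pos": [-28,-27,0],"turn": 0,"jaw": 1},
    {"delta_pos": [-28,-27,0],"turn": 0,"jaw": 1},
    {"delta_pos": [-28,-27,0],"turn": 0,"jaw": 1},
    {"delta_pos": [-28,-27,0],"turn": 0,"jaw": 1},
    {"delta_pos": [-28,-27,0],"turn": 0,"jaw": 1}
  ]
}}

```text
time: 0.82
tool_pos: [0.3969, 0.3197, 0.4044]
tcp_rot: [-0.678, -3.067, 0.0]
wrist_force: [0.9, 0.5, -0.4]
width: 0.998
grip_force: 0.0
```

>>> {"api": "drive_tool", "payload": {
  "increments": [
    {"delta_pos": [-28,-27,0],"turn": 0,"jaw": 1},
    {"delta_pos": [-28,-27,13],"turn": 0,"jaw": 1},
    {"delta_pos": [-28,-27,13],"turn": 0,"jaw": 1},
    {"delta_pos": [-28,-27,13],"turn": 0,"jaw": 1},
    {"delta_pos": [-28,-27,13],"turn": 0,"jaw": 1},
    {"delta_pos": [-28,-27,13],"turn": 0,"jaw": 1},
    {"delta_pos": [-28,-27,13],"turn": 0,"jaw": 1},
    {"delta_pos": [0,0,10],"turn": 0,"jaw": 1}
  ]
}}

```text
time: 1.48
tool_pos: [0.4962, 0.0623, 0.3158]
tcp_rot: [0.687, 3.064, -0.004]
wrist_force: [-0.1, -0.7, 0.1]
width: 0.998
grip_force: 0.0
```

```bash
cat >> h.py <<'E'
def st():
    s=bot.read_state(); M=R.from_rotvec(s["tcp_rot"]).as_matrix()
    print("t %.2f"%s["time"],"pos",(np.array(s["tool_pos"])*1000).round(1),"alpha %.1f"%np.degrees(np.arctan2(M[1,0],M[0,0])),"tilt",M[2,:2].round(3),"F",np.round(s["wrist_force"],1),"w %.3f g %.0f q6 %.2f"%(s["width"],s["grip_force"],s["q"][5]));return s,M
def goto(p,a):
    s,M=st(); d=M.T@(np.array(p)-np.array(s["tool_pos"])*1000)
    tu=-(a-np.degrees(np.arctan2(M[1,0],M[0,0]))+180)%360-180
    print("tool delta",d.round(1),"turn deg",tu.round(1),"rad",np.radians(tu).round(3))
E
python3 - <<'E'
from h import *
st(); c=cam("wrist"); import pickle; pickle.dump(c,open("w1.pkl","wb"))
u,v=proj(c,[.5145,.027,.08]).astype(int);print(u,v)
k=c["p"][max(v-60,0):v+60,max(u-60,0):u+60,::-1]
cv2.imwrite("pics/w1.png",cv2.resize(k,None,fx=5,fy=5,interpolation=cv2.INTER_CUBIC))
E
```

```text
t 1.48 pos [496.2  62.3 315.8] alpha 154.7 tilt [-0.002 -0.002] F [-0.1 -0.7  0.1] w 0.998 g 0 q6 -1.05
244 270
```

View pics/w1.png

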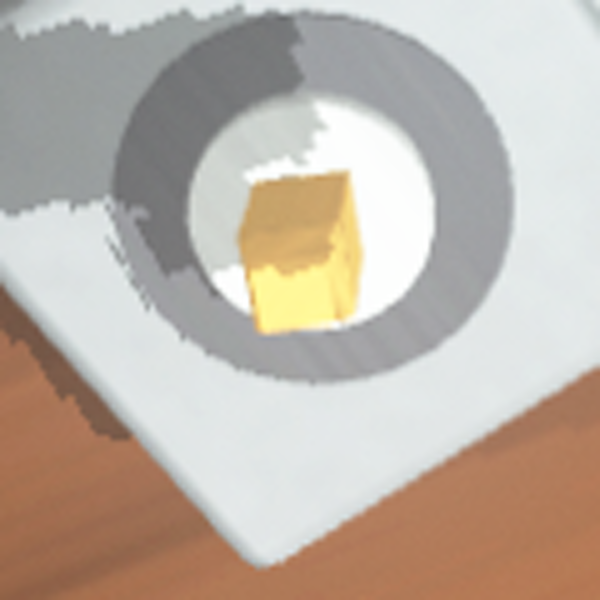

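The crop shows the shaft obliquely, with its silhouette between (250,185) and (355,318). I'll put the camera straight above it for a clean square.

>>> {"api": "drive_tool", "payload": {
  "increments": [
    {"delta_pos": [-26,-6,11],"turn": 0,"jaw": 1},
    {"delta_pos": [-26,-6,11],"turn": 0,"jaw": 1},
    {"delta_pos": [-26,-6,11],"turn": 0,"jaw": 1},
    {"delta_pos": [-26,-6,11],"turn": 0,"jaw": 1},
    {"delta_pos": [0,0,0],"turn": 0,"jaw": 1}
  ]
}}

```text
time: 1.95
tool_pos: [0.5809, 0.0007, 0.2708]
tcp_rot: [-0.68, -3.067, 0.001]
wrist_force: [-0.4, -0.0, 0.8]
width: 1.0
grip_force: 0.0
```

```bash
python3 - <<'E'
from h import *
st(); c=cam("wrist"); import pickle; pickle.dump(c,open("w2.pkl","wb"))
u,v=proj(c,[.5145,.027,.08]).astype(int);print(u,v)
k=c["p"][v-40:v+40,u-40:u+40,::-1]
cv2.imwrite("pics/w2.png",cv2.resize(k,None,fx=7,fy=7,interpolation=cv2.INTER_CUBIC))
E
```

```text
t 1.95 pos [580.9   0.7 270.8] alpha 155.0 tilt [ 0.    -0.001] F [-0.4 -0.   0.8] w 1.000 g 0 q6 -1.18
271 111
```

View pics/w2.png

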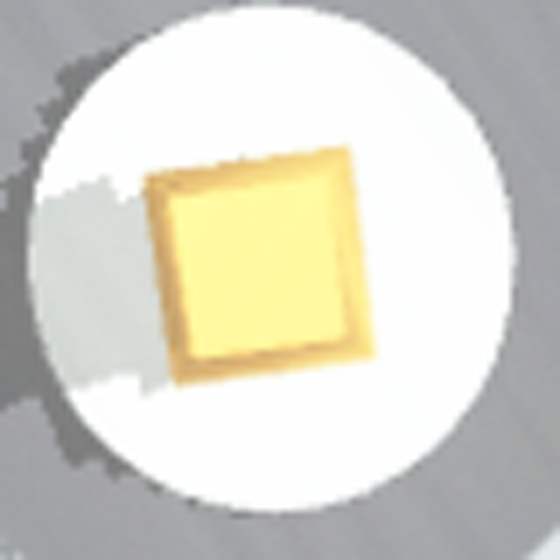

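The square shows cleanly: outer corners at (145,175), (350,147), (375,357) and (175,383); top-face corners at (168,195), (335,178), (355,340) and (190,360).

```bash
python3 - <<'E'
from h import *
import pickle; c=pickle.load(open("w2.pkl","rb"))
for P,z in(([(145,175),(350,147),(375,357),(175,383)],.075),([(168,195),(335,178),(355,340),(190,360)],.08)):
    g=np.array([onz(c,(x+.5)/7-.5+231,(y+.5)/7-.5+71,z) for x,y in P])*1000
    print(g.mean(0).round(1),[(np.linalg.norm(d[:2]).round(1),np.degrees(np.arctan2(d[1],d[0])).round(1)) for d in np.roll(g,-1,0)-g])
goto([496.5,-282.5,300],-19)
E
```

```text
[512.8  25.8  75. ] [(np.float64(13.5), np.float64(72.4)), (np.float64(13.5), np.float64(-17.8)), (np.float64(13.5), np.float64(-107.8)), (np.float64(13.4), np.float64(162.4))]
[513.   25.9  80. ] [(np.float64(10.7), np.float64(70.5)), (np.float64(10.1), np.float64(-17.7)), (np.float64(10.8), np.float64(-108.3)), (np.float64(10.3), np.float64(161.8))]
t 2.00 pos [579.6   1.8 271.4] alpha 155.0 tilt [ 0.002 -0.001] F [-0.5 -0.  -0.3] w 1.001 g 0 q6 -1.17
tool delta [ -44.9 -292.7  -28.5] turn deg 174.0 rad 3.036
```

The shaft's sides lie at 72° and 162°, so the crank's 161° heading already suits and needs no turning. The shaft centre is (513,26). Moving over the crank.

>>> {"api": "drive_tool", "payload": {
  "increments": [
    {"delta_pos": [-6,-37,-8],"turn": 0,"jaw": 1},
    {"delta_pos": [-6,-37,-8],"turn": 0,"jaw": 1},
    {"delta_pos": [-6,-37,-8],"turn": 0,"jaw": 1},
    {"delta_pos": [-6,-37,-4],"turn": 0,"jaw": 1},
    {"delta_pos": [-6,-37,0],"turn": 0,"jaw": 1},
    {"delta_pos": [-6,-37,0],"turn": 0,"jaw": 1},
    {"delta_pos": [-5,-36,0],"turn": 0,"jaw": 1},
    {"delta_pos": [-4,-35,0],"turn": -0.105,"jaw": 1}
  ]
}}

```text
time: 2.67
tool_pos: [0.4953, -0.2826, 0.3017]
tcp_rot: [0.514, 3.099, 0.001]
wrist_force: [0.7, -0.2, -0.3]
width: 0.999
grip_force: 0.0
```

>>> {"api": "drive_tool", "payload": {
  "increments": [
    {"delta_pos": [0,0,0],"turn": 0,"jaw": 1}
  ]
}}

```text
time: 2.75
tool_pos: [0.4945, -0.2859, 0.3018]
tcp_rot: [0.514, 3.098, -0.004]
wrist_force: [0.0, -0.5, 0.4]
width: 0.997
grip_force: 0.0
```

```bash
python3 - <<'E'
from h import *
st(); c=cam("wrist"); import pickle; pickle.dump(c,open("w3.pkl","wb")); save(c,"w3.png")
E
```

```text
t 2.75 pos [ 494.5 -285.9  301.8] alpha 161.2 tilt [-0.001 -0.002] F [ 0.  -0.5  0.4] w 0.997 g 0 q6 -1.81
```

View pics/w3.png

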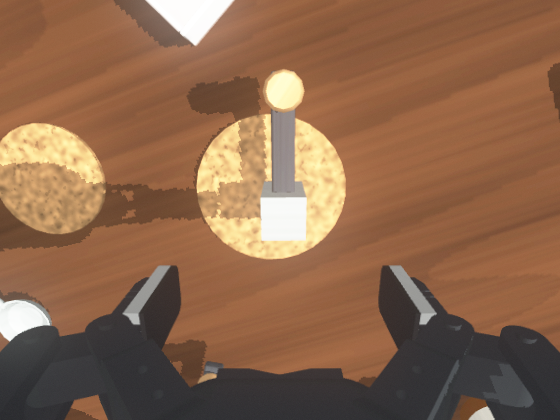

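The wrist view shows the hub top with corners near (262,196) to (306,240), the knob top at (284,90), and the coaster outline spanning 196–346 by 114–259.

```bash
python3 - <<'E'
from h import *
import pickle; c=pickle.load(open("w3.pkl","rb"))
h=c["p"].astype(int); m=((h.min(2)>200)).astype(np.uint8); m[:150]=0;m[:,:240]=0;m[:,330:]=0;m[260:]=0
k=max(cv2.findContours(m,0,2)[0],key=cv2.contourArea); print(cv2.boundingRect(k),cv2.contourArea(k))
q=cv2.boxPoints(cv2.minAreaRect(k)); g=np.array([onz(c,*p,.056) for p in q])*1000
print(q.round(1).tolist()); hub=g.mean(0); print("hub",hub.round(1),[(np.linalg.norm(d[:2]).round(1),np.degrees(np.arctan2(d[1],d[0])).round(1)) for d in np.roll(g,-1,0)-g])
kn=onz(c,284,90,.086)*1000; print("knob",kn.round(1),np.degrees(np.arctan2(*(kn-hub)[1::-1])),np.linalg.norm((kn-hub)[:2]))
e=np.array([onz(c,*p,.006) for p in [(196,185),(346,185),(271,114),(271,259)]])*1000;print("coaster",e.mean(0).round(1),np.linalg.norm(e[0]-e[1]),np.linalg.norm(e[2]-e[3]))
goto([hub[0],hub[1],.006e3+42+155],np.degrees(np.arctan2(*(kn-hub)[1::-1])))
E
```

```text
(261, 197, 46, 44) 1903.5
[[261.0, 197.0], [306.0, 197.0], [306.0, 240.0], [261.0, 240.0]]
hub [ 493.8 -284.    56. ] [(np.float64(29.2), np.float64(71.3)), (np.float64(30.0), np.float64(-17.5)), (np.float64(30.3), np.float64(-108.7)), (np.float64(30.0), np.float64(160.3))]
knob [ 418.2 -258.5   86. ] 161.3839696424124 79.80734016335686
coaster [ 482.3 -290.2    6. ] 119.00104928533065 118.63927443165733
t 2.80 pos [ 495.1 -283.9  301.5] alpha 160.9 tilt [-0.001 -0.   ] F [0.1 0.8 0.7] w 0.998 g 0 q6 -1.80
tool delta [ 1.2 -0.6 98.5] turn deg -0.5 rad -0.009
```

>>> {"api": "drive_tool", "payload": {
  "increments": [
    {"delta_pos": [1,-0.5,25],"turn": 0,"jaw": 1},
    {"delta_pos": [0,0,30],"turn": 0,"jaw": 1},
    {"delta_pos": [0,0,30],"turn": 0,"jaw": 1},
    {"delta_pos": [0,0,17],"turn": 0,"jaw": 1},
    {"delta_pos": [0,0,0],"turn": 0,"jaw": 1}
  ]
}}

```text
time: 3.22
tool_pos: [0.4929, -0.2792, 0.1944]
tcp_rot: [-0.515, -3.091, -0.007]
wrist_force: [-0.5, 0.7, 0.5]
width: 1.0
grip_force: 0.0
```

>>> {"api": "drive_tool", "payload": {
  "increments": [
    {"delta_pos": [0,0,0],"turn": 0,"jaw": -1},
    {"delta_pos": [0,0,0],"turn": 0,"jaw": -1},
    {"delta_pos": [0,0,0],"turn": 0,"jaw": -1},
    {"delta_pos": [0,0,0],"turn": 0,"jaw": -1},
    {"delta_pos": [0,0,0],"turn": 0,"jaw": -1},
    {"delta_pos": [0,0,0],"turn": 0,"jaw": -1},
    {"delta_pos": [0,0,0],"turn": 0,"jaw": -1},
    {"delta_pos": [0,0,0],"turn": 0,"jaw": -1}
  ],
  "grip_force": 60
}}

```text
time: 3.88
tool_pos: [0.4958, -0.2835, 0.2007]
tcp_rot: [0.518, 3.096, -0.001]
wrist_force: [0.2, 1.4, 8.2]
width: 0.341
grip_force: 59.9
```

```bash
python3 - <<'E'
from h import *
goto([513,26,300],161)
E
```

```text
t 3.88 pos [ 495.8 -283.5  200.7] alpha 161.0 tilt [-0.003 -0.   ] F [0.2 1.4 8.2] w 0.341 g 60 q6 -1.80
tool delta [ 84.1 298.2 -99.6] turn deg 0.0 rad 0.0
```

>>> {"api": "drive_tool", "payload": {
  "increments": [
    {"delta_pos": [0,0,-10],"turn": 0,"jaw": -1},
    {"delta_pos": [0,0,-25],"turn": 0,"jaw": -1},
    {"delta_pos": [0,0,-35],"turn": 0,"jaw": -1},
    {"delta_pos": [2,8,-29],"turn": 0,"jaw": -1},
    {"delta_pos": [6,20,0],"turn": 0,"jaw": -1},
    {"delta_pos": [10,35,0],"turn": 0,"jaw": -1},
    {"delta_pos": [10,35,0],"turn": 0,"jaw": -1},
    {"delta_pos": [10,35,0],"turn": 0,"jaw": -1}
  ]
}}

```text
time: 4.55
tool_pos: [0.5014, -0.1438, 0.2979]
tcp_rot: [-0.52, -3.098, -0.0]
wrist_force: [1.1, 1.2, -4.0]
width: 0.341
grip_force: 60.0
```

>>> {"api": "drive_tool", "payload": {
  "increments": [
    {"delta_pos": [10,35,0],"turn": 0,"jaw": -1},
    {"delta_pos": [10,35,0],"turn": 0,"jaw": -1},
    {"delta_pos": [10,35,0],"turn": 0,"jaw": -1},
    {"delta_pos": [9,33,0],"turn": 0,"jaw": -1},
    {"delta_pos": [5,20,0],"turn": 0,"jaw": -1},
    {"delta_pos": [0,6,0],"turn": 0,"jaw": -1},
    {"delta_pos": [0,0,0],"turn": 0,"jaw": -1}
  ]
}}

```text
time: 5.13
tool_pos: [0.5135, 0.0259, 0.2976]
tcp_rot: [-0.513, -3.099, 0.0]
wrist_force: [0.2, -1.2, -3.1]
width: 0.343
grip_force: 60.2
```

```bash
python3 - <<'E'
from h import *
P=[]
for i in range(4): c=cam("top"); P.append(bot.read_state()["tool_pos"])
print((np.array(P)*1000).round(1).tolist())
goto([513,26,300],161)
w=cam("wrist"); s=cam("scene")
import pickle; pickle.dump((w,s,c),open("w4.pkl","wb"))
a=w["p"][:,:,::-1][20:300,130:430]
pr=proj(s,[.513,.026,.1]).astype(int);b=s["p"][pr[1]-75:pr[1]+65,pr[0]-60:pr[0]+60,::-1]
cv2.imwrite("pics/w4.png",np.hstack([cv2.resize(a,None,fx=1.5,fy=1.5),cv2.resize(b,(340,420),interpolation=cv2.INTER_CUBIC)]))
E
```

```text
[[513.6, 24.8, 297.6], [513.6, 24.1, 297.6], [513.6, 23.7, 297.5], [513.6, 23.4, 297.6]]
t 5.33 pos [513.6  23.4 297.6] alpha 161.0 tilt [ 0.    -0.001] F [-0.3  0.3 -3.7] w 0.342 g 60 q6 -1.24
tool delta [ 1.4  2.2 -2.4] turn deg -0.0 rad -0.0
```

View pics/w4.png

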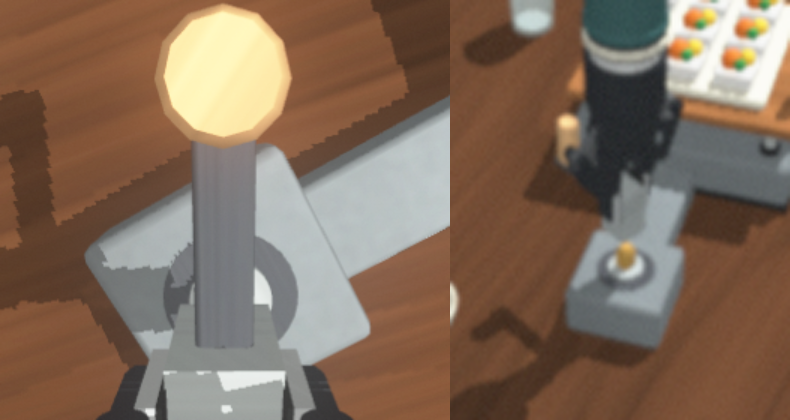

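```bash
python3 - <<'E'
from h import *
import pickle; w,s,t=pickle.load(open("w4.pkl","rb"))
c=bot.read_camera("wrist"); S=bot.read_state(); w=dict(w,W=np.array(c["hand_eye"]))
for D in(.1947,):
  print("knob",onz(w,278.7,70,D-.08)*1000,"hub edge",onz(w,238.7,267.3,D-.05)*1000,onz(w,318.7,267.3,D-.05)*1000)
c=w["p"]; 
goto([513,26,300],161)
E
```

```text
knob [ 81.65297671  -0.65131891 114.7       ] hub edge [ 17.15518912 -15.32535473 144.7       ] [ 17.19584885  13.86323575 144.7       ]
t 5.48 pos [513.7  23.4 297.6] alpha 160.9 tilt [ 0. -0.] F [ 0.8  0.1 -3.5] w 0.341 g 60 q6 -1.24
tool delta [ 1.5  2.2 -2.4] turn deg -0.1 rad -0.001
```

>>> {"api": "drive_tool", "payload": {
  "increments": [
    {"delta_pos": [-0.4,2.9,8],"turn": 0,"jaw": -1},
    {"delta_pos": [0,0,10],"turn": 0,"jaw": -1},
    {"delta_pos": [0,0,4],"turn": 0,"jaw": -1},
    {"delta_pos": [0,0,2],"turn": 0,"jaw": -1},
    {"delta_pos": [0,0,0],"turn": 0,"jaw": -1},
    {"delta_pos": [0,0,0],"turn": 0,"jaw": -1}
  ]
}}

```text
time: 5.98
tool_pos: [0.515, 0.0272, 0.2732]
tcp_rot: [-0.517, -3.098, 0.0]
wrist_force: [1.0, -0.3, -2.5]
width: 0.341
grip_force: 60.2
```

>>> {"api": "drive_tool", "payload": {
  "increments": [
    {"delta_pos": [0,0,1.5],"turn": 0,"jaw": -1},
    {"delta_pos": [0,0,1.5],"turn": 0,"jaw": -1},
    {"delta_pos": [0,0,1.5],"turn": 0,"jaw": -1}
  ]
}}

```text
time: 6.23
tool_pos: [0.5153, 0.0272, 0.2694]
tcp_rot: [0.517, 3.098, 0.0]
wrist_force: [-0.5, -0.7, -3.4]
width: 0.342
grip_force: 60.2
```

>>> {"api": "drive_tool", "payload": {
  "increments": [
    {"delta_pos": [0,0,1],"turn": 0,"jaw": -1},
    {"delta_pos": [0,0,1],"turn": 0,"jaw": -1}
  ]
}}

```text
time: 6.4
tool_pos: [0.5151, 0.0272, 0.2672]
tcp_rot: [0.517, 3.099, 0.0]
wrist_force: [0.1, 0.4, -2.9]
width: 0.341
grip_force: 60.2
```

>>> {"api": "drive_tool", "payload": {
  "increments": [
    {"delta_pos": [-0.3,-0.7,0],"turn": 0,"jaw": -1},
    {"delta_pos": [0,0,1],"turn": 0,"jaw": -1},
    {"delta_pos": [0,0,1],"turn": 0,"jaw": -1}
  ]
}}

```text
time: 6.65
tool_pos: [0.5153, 0.0264, 0.2653]
tcp_rot: [0.517, 3.098, 0.0]
wrist_force: [0.1, 0.2, -3.0]
width: 0.34
grip_force: 60.2
```

>>> {"api": "drive_tool", "payload": {
  "increments": [
    {"delta_pos": [0,0,1],"turn": 0,"jaw": -1},
    {"delta_pos": [0,0,1],"turn": 0,"jaw": -1},
    {"delta_pos": [0,0,1],"turn": 0,"jaw": -1}
  ]
}}

```text
time: 6.9
tool_pos: [0.5151, 0.0264, 0.2621]
tcp_rot: [-0.517, -3.099, -0.0]
wrist_force: [-0.2, -0.7, -2.8]
width: 0.339
grip_force: 60.1
```

>>> {"api": "drive_tool", "payload": {
  "increments": [
    {"delta_pos": [0,0,1],"turn": 0,"jaw": -1},
    {"delta_pos": [0,0,1],"turn": 0,"jaw": -1}
  ]
}}

```text
time: 7.07
tool_pos: [0.5151, 0.0264, 0.2601]
tcp_rot: [-0.517, -3.099, -0.0]
wrist_force: [0.1, 0.2, -3.3]
width: 0.337
grip_force: 60.1
```

No contact force so far. Underside is at about 65 mm, already past the mismatch heights. Continuing to 56.

>>> {"api": "drive_tool", "payload": {
  "increments": [
    {"delta_pos": [0,0,1.5],"turn": 0,"jaw": -1},
    {"delta_pos": [0,0,1.5],"turn": 0,"jaw": -1},
    {"delta_pos": [0,0,0],"turn": 0,"jaw": -1}
  ]
}}

```text
time: 7.32
tool_pos: [0.515, 0.0264, 0.2567]
tcp_rot: [-0.517, -3.098, 0.0]
wrist_force: [-0.8, -0.5, -3.3]
width: 0.34
grip_force: 60.1
```

>>> {"api": "drive_tool", "payload": {
  "increments": [
    {"delta_pos": [0,0,1.5],"turn": 0,"jaw": -1},
    {"delta_pos": [0,0,1.5],"turn": 0,"jaw": -1},
    {"delta_pos": [0,0,0],"turn": 0,"jaw": -1}
  ]
}}

```text
time: 7.57
tool_pos: [0.515, 0.0264, 0.2538]
tcp_rot: [-0.517, -3.098, 0.0]
wrist_force: [-0.2, -0.1, -3.2]
width: 0.338
grip_force: 60.1
```

>>> {"api": "drive_tool", "payload": {
  "increments": [
    {"delta_pos": [0,0,1],"turn": 0,"jaw": -1},
    {"delta_pos": [0,0,0],"turn": 0,"jaw": -1}
  ]
}}

```text
time: 7.73
tool_pos: [0.5151, 0.0264, 0.253]
tcp_rot: [-0.517, -3.098, 0.0]
wrist_force: [-0.2, 0.5, -3.4]
width: 0.341
grip_force: 60.1
```

>>> {"api": "drive_tool", "payload": {
  "increments": [
    {"delta_pos": [0,0,0.7],"turn": 0,"jaw": -1},
    {"delta_pos": [0,0,0],"turn": 0,"jaw": -1}
  ]
}}

```text
time: 7.9
tool_pos: [0.5151, 0.0264, 0.2524]
tcp_rot: [-0.517, -3.099, 0.0]
wrist_force: [-0.1, -0.9, -3.2]
width: 0.339
grip_force: 60.1
```

>>> {"api": "drive_tool", "payload": {
  "increments": [
    {"delta_pos": [0,0,0.7],"turn": 0,"jaw": -1},
    {"delta_pos": [0,0,0.3],"turn": 0,"jaw": -1}
  ]
}}

```text
time: 8.07
tool_pos: [0.5152, 0.0264, 0.2514]
tcp_rot: [0.517, 3.099, -0.0]
wrist_force: [-1.0, -0.4, -3.5]
width: 0.343
grip_force: 60.1
```

>>> {"api": "drive_tool", "payload": {
  "increments": [
    {"delta_pos": [0,0,0.4],"turn": 0,"jaw": -1},
    {"delta_pos": [0,0,0],"turn": 0,"jaw": -1}
  ]
}}

```text
time: 8.23
tool_pos: [0.5151, 0.0264, 0.251]
tcp_rot: [-0.517, -3.099, 0.0]
wrist_force: [0.3, -0.6, -3.2]
width: 0.343
grip_force: 60.1
```

>>> {"api": "drive_tool", "payload": {
  "increments": [
    {"delta_pos": [0,0,0.4],"turn": 0,"jaw": -1},
    {"delta_pos": [0,0,0],"turn": 0,"jaw": -1}
  ]
}}

```text
time: 8.4
tool_pos: [0.5152, 0.0264, 0.2508]
tcp_rot: [0.517, 3.099, 0.0]
wrist_force: [0.9, 0.3, -3.6]
width: 0.34
grip_force: 60.1
```

>>> {"api": "drive_tool", "payload": {
  "increments": [
    {"delta_pos": [0,0,0.4],"turn": 0,"jaw": -1},
    {"delta_pos": [0,0,0],"turn": 0,"jaw": -1}
  ]
}}

```text
time: 8.57
tool_pos: [0.5152, 0.0264, 0.2507]
tcp_rot: [0.517, 3.099, -0.0]
wrist_force: [-2.2, -0.4, 0.5]
width: 0.341
grip_force: 60.6
```

>>> {"api": "drive_tool", "payload": {
  "increments": [
    {"delta_pos": [0,0,0.4],"turn": 0,"jaw": -1},
    {"delta_pos": [0,0,0],"turn": 0,"jaw": -1}
  ]
}}

```text
time: 8.73
tool_pos: [0.5153, 0.0264, 0.2506]
tcp_rot: [0.517, 3.099, -0.0]
wrist_force: [-3.0, 0.6, 5.5]
width: 0.343
grip_force: 61.2
```

The crank seats at the predicted height (underside 56 mm) with light force. Releasing, rising and moving over the knob.

>>> {"api": "drive_tool", "payload": {
  "increments": [
    {"delta_pos": [0,0,-0.8],"turn": 0,"jaw": 1},
    {"delta_pos": [0,0,0],"turn": 0,"jaw": 1},
    {"delta_pos": [0,0,0],"turn": 0,"jaw": 1},
    {"delta_pos": [0,0,0],"turn": 0,"jaw": 1},
    {"delta_pos": [0,0,0],"turn": 0,"jaw": 1},
    {"delta_pos": [0,0,-15],"turn": 0,"jaw": 1},
    {"delta_pos": [0,0,-30],"turn": 0,"jaw": 1},
    {"delta_pos": [0,0,-30],"turn": 0,"jaw": 1}
  ]
}}

```text
time: 9.4
tool_pos: [0.5143, 0.0264, 0.3248]
tcp_rot: [-0.517, -3.095, 0.001]
wrist_force: [0.6, -0.7, 1.4]
width: 0.998
grip_force: 0.0
```

>>> {"api": "drive_tool", "payload": {
  "increments": [
    {"delta_pos": [25,0,0],"turn": 0,"jaw": 1},
    {"delta_pos": [32,0,0],"turn": 0,"jaw": 1},
    {"delta_pos": [25,-0.5,0],"turn": 0,"jaw": 1},
    {"delta_pos": [0,0,0],"turn": 0,"jaw": 1},
    {"delta_pos": [0,0,0],"turn": 0,"jaw": 1}
  ]
}}

```text
time: 9.82
tool_pos: [0.4365, 0.0529, 0.3256]
tcp_rot: [0.515, 3.098, 0.0]
wrist_force: [-0.0, -0.4, 0.3]
width: 0.999
grip_force: 0.0
```

```bash
python3 - <<'E'
from h import *
import pickle
st(); w=cam("wrist"); s=cam("scene"); t=cam("top"); st()
pickle.dump((w,s,t),open("w5.pkl","wb"))
a=w["p"][:,:,::-1]
u,v=proj(s,[.513,.026,.1]).astype(int);b=s["p"][v-75:v+65,u-60:u+60,::-1]
e=s["p"][75:160,250:390,::-1]
m=np.zeros((600,800,3),np.uint8);m[:315,:420]=cv2.resize(a,(420,315));m[:380,425:751]=cv2.resize(b,(326,380));m[320:575,:420]=cv2.resize(e,(420,255),interpolation=cv2.INTER_CUBIC)
cv2.imwrite("pics/w5.png",m)
goto([437.4,52,275.5],161)
E
```

```text
t 9.82 pos [436.5  52.9 325.6] alpha 161.1 tilt [-0.001  0.   ] F [-0.  -0.4  0.3] w 0.999 g 0 q6 -1.18
t 9.97 pos [438.4  52.4 326.1] alpha 161.0 tilt [-0.001  0.   ] F [-0.   0.2  0.6] w 1.002 g 0 q6 -1.18
t 9.97 pos [438.4  52.4 326.1] alpha 161.0 tilt [-0.001  0.   ] F [-0.   0.2  0.6] w 1.002 g 0 q6 -1.18
tool delta [ 0.9 -0.8 50.6] turn deg 0.0 rad 0.001
```

View pics/w5.png

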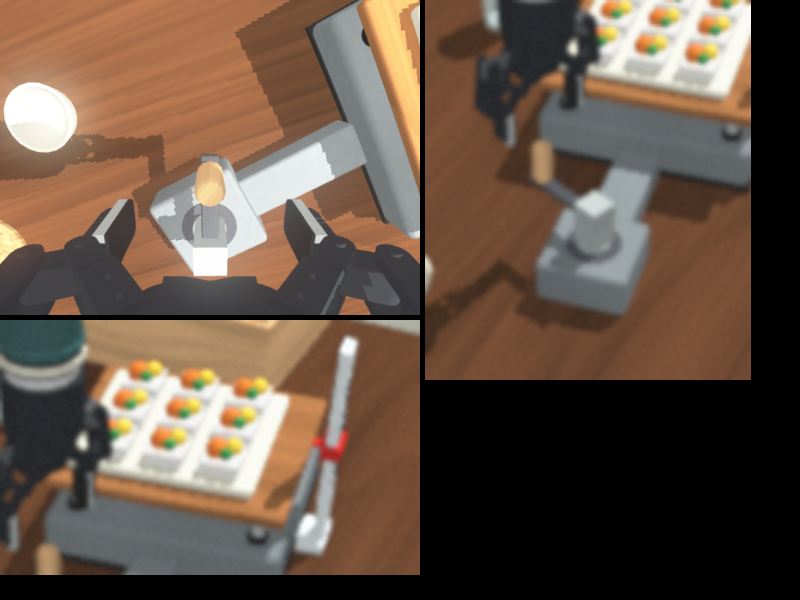

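The crank is home on the collar and the knob sits between the open fingers. Estimating the deck's starting height from the scene-image corners, near-right (347,142) and far-right (359,101), before gripping the knob.

```bash
python3 - <<'E'
from h import *
import pickle
w,s,t=pickle.load(open("w5.pkl","rb"))
a=np.radians(9.8);Rz=np.array([[np.cos(a),-np.sin(a)],[np.sin(a),np.cos(a)]])
from scipy.optimize import minimize_scalar
for xy,p in(((130,190),(347,141.5)),((130,430),(358.5,101)),((-130,190),None)):
    X=np.array([513,26])+Rz@np.array(xy)
    if p is None: continue
    r=minimize_scalar(lambda z:np.sum((proj(s,np.r_[X,z]/1000)-p)**2),bounds=(40,200),method="bounded"); print(X.round(1),r.x,r.fun**.5)
# red tip: mask
for c,n in((s,"s"),(t,"t")):
    h=c["p"].astype(int);u0,v0=proj(c,[.596,.361,.124]).astype(int)
    m=(h[:,:,0]>130)&(h[:,:,1]<70)&(h[:,:,2]<80);ys,xs=np.nonzero(m[v0-15:v0+15,u0-20:u0+20]);print(n,u0,v0,sorted(zip((xs+u0-20).tolist(),(ys+v0-15).tolist())))
E
```

```text
[608.8 235.4] 107.85248108396364 3.279371022670468
[567.9 471.9] 103.74994019359852 0.1674705435815423
s 355 114 [(355, 115), (356, 114), (356, 115), (356, 116), (357, 114), (357, 115), (357, 116), (357, 117), (357, 118), (357, 119), (357, 120), (358, 117), (358, 118), (358, 119), (358, 120), (359, 118), (359, 119), (359, 120), (360, 118), (360, 119), (360, 120), (360, 121), (361, 118), (361, 119), (361, 120), (361, 121), (362, 118), (362, 119), (362, 120), (362, 121), (363, 118), (363, 119), (363, 120), (364, 114), (364, 115), (364, 116), (364, 117), (364, 118), (364, 119), (365, 112), (365, 113), (365, 114), (365, 115), (365, 116)]
t 132 187 [(127, 186), (128, 186), (129, 186), (131, 185), (132, 184), (132, 185), (132, 186), (133, 184), (133, 185), (133, 186), (134, 184), (134, 185), (134, 186), (135, 184), (135, 185), (135, 186), (136, 184), (137, 183), (137, 184), (138, 178), (138, 179), (138, 180), (138, 181), (138, 182), (138, 183), (138, 184), (139, 184)]
```

>>> {"api": "drive_tool", "payload": {
  "increments": [
    {"delta_pos": [0.5,-0.5,15],"turn": 0,"jaw": 1},
    {"delta_pos": [0,0,20],"turn": 0,"jaw": 1},
    {"delta_pos": [0,0,13],"turn": 0,"jaw": 1},
    {"delta_pos": [0,0,0],"turn": 0,"jaw": 1},
    {"delta_pos": [0,0,0],"turn": 0,"jaw": 1}
  ]
}}

```text
time: 10.38
tool_pos: [0.4372, 0.052, 0.277]
tcp_rot: [-0.518, -3.097, 0.001]
wrist_force: [0.1, -0.8, 0.6]
width: 1.003
grip_force: 0.0
```

>>> {"api": "drive_tool", "payload": {
  "increments": [
    {"delta_pos": [0,0,0],"turn": 0,"jaw": -1},
    {"delta_pos": [0,0,0],"turn": 0,"jaw": -1},
    {"delta_pos": [0,0,0],"turn": 0,"jaw": -1},
    {"delta_pos": [0,0,0],"turn": 0,"jaw": -1},
    {"delta_pos": [0,0,0],"turn": 0,"jaw": -1},
    {"delta_pos": [0,0,0],"turn": 0,"jaw": -1},
    {"delta_pos": [0,0,0],"turn": 0,"jaw": -1},
    {"delta_pos": [0,0,0],"turn": 0,"jaw": -1}
  ],
  "grip_force": 40
}}

```text
time: 11.05
tool_pos: [0.4368, 0.0523, 0.278]
tcp_rot: [0.517, 3.098, 0.0]
wrist_force: [-0.4, 0.5, 1.5]
width: 0.242
grip_force: 39.1
```

The deck starts near z 104 to 108 and the marker is at about 124. I'll wind roughly half a turn or more by the knob, then measure up close.

>>> {"api": "drive_tool", "payload": {
  "increments": [
    {"delta_pos": [-1.2,13.9,0],"turn": 0,"jaw": -1},
    {"delta_pos": [-3.6,13.5,0],"turn": 0,"jaw": -1},
    {"delta_pos": [-5.9,12.6,0],"turn": 0,"jaw": -1},
    {"delta_pos": [-8.0,11.4,0],"turn": 0,"jaw": -1}
  ]
}}

```text
time: 11.38
tool_pos: [0.4715, 0.0957, 0.2776]
tcp_rot: [-0.516, -3.098, 0.001]
wrist_force: [-4.6, -3.8, 2.8]
width: 0.241
grip_force: 39.4
```

>>> {"api": "drive_tool", "payload": {
  "increments": [
    {"delta_pos": [-9.9,9.9,0],"turn": 0,"jaw": -1},
    {"delta_pos": [-11.4,8.0,0],"turn": 0,"jaw": -1},
    {"delta_pos": [-12.6,5.9,0],"turn": 0,"jaw": -1},
    {"delta_pos": [-13.5,3.6,0],"turn": 0,"jaw": -1},
    {"delta_pos": [-13.9,1.2,0],"turn": 0,"jaw": -1},
    {"delta_pos": [0,0,0],"turn": 0,"jaw": -1}
  ]
}}

```text
time: 11.88
tool_pos: [0.5408, 0.1021, 0.2775]
tcp_rot: [0.516, 3.098, -0.001]
wrist_force: [-2.2, -0.1, 4.1]
width: 0.241
grip_force: 39.7
```

```bash
cat >> h.py <<'E'
def crank():
    s,M=st(); d=np.array(s["tool_pos"])[:2]*1000-[513,26]; print("r %.1f ang %.1f z-torque"%(np.hypot(*d),np.degrees(np.arctan2(d[1],d[0]))))
E
python3 -c "
from h import *
crank()"
```

```text
t 11.88 pos [540.8 102.1 277.5] alpha 161.1 tilt [-0.001 -0.001] F [-2.2 -0.1  4.1] w 0.241 g 40 q6 -1.10
r 81.0 ang 69.9 z-torque
```

>>> {"api": "drive_tool", "payload": {
  "increments": [
    {"delta_pos": [-13.9,-1.2,0],"turn": 0,"jaw": -1},
    {"delta_pos": [-13.5,-3.6,0],"turn": 0,"jaw": -1},
    {"delta_pos": [-12.6,-5.9,0],"turn": 0,"jaw": -1},
    {"delta_pos": [-11.4,-8.0,0],"turn": 0,"jaw": -1},
    {"delta_pos": [-9.9,-9.9,0],"turn": 0,"jaw": -1},
    {"delta_pos": [-8.0,-11.4,0],"turn": 0,"jaw": -1},
    {"delta_pos": [-5.9,-12.6,0],"turn": 0,"jaw": -1},
    {"delta_pos": [-3.6,-13.5,0],"turn": 0,"jaw": -1}
  ]
}}

```text
time: 12.55
tool_pos: [0.5919, 0.0126, 0.2777]
tcp_rot: [0.518, 3.098, 0.001]
wrist_force: [-2.0, 4.0, 2.2]
width: 0.238
grip_force: 39.2
```

>>> {"api": "drive_tool", "payload": {
  "increments": [
    {"delta_pos": [-1.2,-13.9,0],"turn": 0,"jaw": -1},
    {"delta_pos": [1.2,-13.9,0],"turn": 0,"jaw": -1},
    {"delta_pos": [0,0,0],"turn": 0,"jaw": -1},
    {"delta_pos": [0,0,0],"turn": 0,"jaw": -1}
  ]
}}

```text
time: 12.88
tool_pos: [0.582, -0.0139, 0.2779]
tcp_rot: [0.519, 3.098, -0.002]
wrist_force: [-1.2, 1.0, 2.0]
width: 0.242
grip_force: 39.3
```

```bash
python3 - <<'E'
from h import *
import pickle
crank(); s=cam("scene");t=cam("top");pickle.dump((s,t),open("w6.pkl","wb"))
s0,t0=pickle.load(open("cs.pkl","rb"))["scene"],pickle.load(open("cs.pkl","rb"))["top"]
a=s0["p"][85:160,320:390,::-1];b=s["p"][85:160,320:390,::-1]
f=lambda x:cv2.resize(x,(392,420),interpolation=cv2.INTER_CUBIC)
cv2.imwrite("pics/w6.png",np.hstack([f(a),f(b)]))
E
```

```text
t 12.88 pos [582.  -13.9 277.9] alpha 161.0 tilt [-0.001 -0.001] F [-1.2  1.   2. ] w 0.242 g 39 q6 -1.30
r 79.7 ang -30.1 z-torque
```

View pics/w6.png

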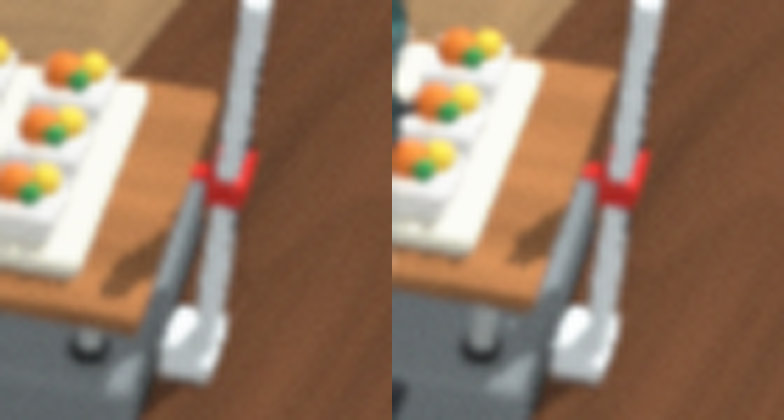

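The deck edge rose about 4 px between the two shots, and the pointer tip is at panel position (590,172). That is too coarse to finish on, so I'll release the knob, rise, and take close wrist views across the edge.

>>> {"api": "drive_tool", "payload": {
  "increments": [
    {"delta_pos": [0,0,0],"turn": 0,"jaw": 1},
    {"delta_pos": [0,0,0],"turn": 0,"jaw": 1},
    {"delta_pos": [0,0,0],"turn": 0,"jaw": 1},
    {"delta_pos": [0,0,0],"turn": 0,"jaw": 1},
    {"delta_pos": [0,0,-20],"turn": 0,"jaw": 1},
    {"delta_pos": [0,0,-35],"turn": 0,"jaw": 1},
    {"delta_pos": [0,0,-35],"turn": 0.12,"jaw": 1},
    {"delta_pos": [0,0,-32],"turn": 0.12,"jaw": 1}
  ]
}}

```text
time: 13.65
tool_pos: [0.5824, -0.0122, 0.4009]
tcp_rot: [-0.892, -3.012, 0.0]
wrist_force: [0.7, -1.0, 0.9]
width: 0.998
grip_force: 0.0
```

>>> {"api": "drive_tool", "payload": {
  "increments": [
    {"delta_pos": [0,0,0],"turn": 0.12,"jaw": 1},
    {"delta_pos": [0,0,0],"turn": 0.12,"jaw": 1},
    {"delta_pos": [0,0,0],"turn": 0.12,"jaw": 1},
    {"delta_pos": [0,0,0],"turn": 0.12,"jaw": 1},
    {"delta_pos": [0,0,0],"turn": 0.12,"jaw": 1},
    {"delta_pos": [0,0,0],"turn": 0.12,"jaw": 1},
    {"delta_pos": [0,0,0],"turn": 0.12,"jaw": 1},
    {"delta_pos": [0,0,0],"turn": 0.12,"jaw": 1}
  ]
}}

```text
time: 14.32
tool_pos: [0.5825, -0.0122, 0.3995]
tcp_rot: [-2.183, -2.26, 0.001]
wrist_force: [0.2, 0.1, -0.9]
width: 1.004
grip_force: 0.0
```

>>> {"api": "drive_tool", "payload": {
  "increments": [
    {"delta_pos": [0,0,0],"turn": 0.12,"jaw": 1},
    {"delta_pos": [0,0,0],"turn": 0.12,"jaw": 1},
    {"delta_pos": [0,0,0],"turn": 0.12,"jaw": 1},
    {"delta_pos": [0,0,0],"turn": 0,"jaw": 1}
  ]
}}

```text
time: 14.65
tool_pos: [0.5825, -0.0122, 0.3995]
tcp_rot: [2.549, 1.836, -0.0]
wrist_force: [1.0, 0.1, 0.1]
width: 1.002
grip_force: 0.0
```

```bash
python3 - <<'E'
from h import *
goto([650,280,400],71)
s,t=__import__("pickle").load(open("w6.pkl","rb"))
print(tri(t,(120.6,176.6),s,(366,81)))
E
```

```text
t 14.65 pos [582.5 -12.2 399.5] alpha 71.5 tilt [-0. -0.] F [1.  0.1 0.1] w 1.002 g 0 q6 0.26
tool delta [298.6 -28.6  -0.6] turn deg 0.5 rad 0.009
(array([0.61263656, 0.35909939, 0.24568462]), np.float64(0.0026152834270171963))
```

>>> {"api": "drive_tool", "payload": {
  "increments": [
    {"delta_pos": [30,-3,0],"turn": 0,"jaw": 1},
    {"delta_pos": [40,-4,0],"turn": 0,"jaw": 1},
    {"delta_pos": [40,-4,0],"turn": 0,"jaw": 1},
    {"delta_pos": [40,-4,0],"turn": 0,"jaw": 1},
    {"delta_pos": [40,-4,0],"turn": 0,"jaw": 1},
    {"delta_pos": [40,-4,0],"turn": 0,"jaw": 1},
    {"delta_pos": [40,-4,0],"turn": 0,"jaw": 1},
    {"delta_pos": [28,-2,0],"turn": 0,"jaw": 1}
  ]
}}

```text
time: 15.32
tool_pos: [0.6486, 0.2832, 0.3994]
tcp_rot: [-2.541, -1.846, -0.001]
wrist_force: [-0.0, -1.1, -0.6]
width: 1.004
grip_force: 0.0
```

>>> {"api": "drive_tool", "payload": {
  "increments": [
    {"delta_pos": [0,0,0],"turn": 0,"jaw": 1},
    {"delta_pos": [0,0,0],"turn": 0,"jaw": 1},
    {"delta_pos": [0,0,0],"turn": 0,"jaw": 1}
  ]
}}

```text
time: 15.57
tool_pos: [0.6485, 0.2794, 0.3991]
tcp_rot: [2.544, 1.842, -0.002]
wrist_force: [-0.2, -0.4, 0.4]
width: 1.001
grip_force: 0.0
```

```bash
python3 - <<'E'
from h import *
import pickle
st(); w=cam("wrist"); st(); pickle.dump(w,open("B.pkl","wb")); print(proj(w,[.595,.361,.124]),proj(w,[.6088,.2354,.12]),proj(w,[.568,.472,.12]))
E
```

```text
t 15.57 pos [648.5 279.4 399.1] alpha 71.8 tilt [-0.001 -0.   ] F [-0.2 -0.4  0.4] w 1.001 g 0 q6 0.69
t 15.62 pos [648.6 278.8 399.3] alpha 71.7 tilt [-0.001 -0.   ] F [-0.  -0.4 -0.1] w 1.000 g 0 q6 0.69
[170.6856485  122.19071083] [250.20293184 269.26826896] [ 67.76535489 -31.41339572]
```

>>> {"api": "drive_tool", "payload": {
  "increments": [
    {"delta_pos": [-9,-27,0],"turn": 0,"jaw": 1},
    {"delta_pos": [-11,-32,0],"turn": 0,"jaw": 1},
    {"delta_pos": [-11,-32,0],"turn": 0,"jaw": 1},
    {"delta_pos": [-11,-32,0],"turn": 0,"jaw": 1},
    {"delta_pos": [-11,-32,0],"turn": 0,"jaw": 1},
    {"delta_pos": [-11,-32,0],"turn": 0,"jaw": 1},
    {"delta_pos": [-10,-28,0],"turn": 0,"jaw": 1},
    {"delta_pos": [0,0,0],"turn": 0,"jaw": 1}
  ]
}}

```text
time: 16.28
tool_pos: [0.4168, 0.2749, 0.3991]
tcp_rot: [-2.545, -1.839, 0.005]
wrist_force: [0.1, 0.5, -0.4]
width: 0.997
grip_force: 0.0
```

>>> {"api": "drive_tool", "payload": {
  "increments": [
    {"delta_pos": [0,0,0],"turn": 0,"jaw": 1},
    {"delta_pos": [0,0,0],"turn": 0,"jaw": 1},
    {"delta_pos": [0,0,0],"turn": 0,"jaw": 1}
  ]
}}

```text
time: 16.53
tool_pos: [0.4224, 0.2764, 0.4002]
tcp_rot: [2.548, 1.837, 0.002]
wrist_force: [0.7, 0.4, -0.6]
width: 1.002
grip_force: 0.0
```

```bash
python3 - <<'E'
from h import *
import pickle
st(); w=cam("wrist"); st(); pickle.dump(w,open("A.pkl","wb")); b=pickle.load(open("B.pkl","rb"))
o=[]
for c in(b,w):
    u,v=proj(c,[.595,.361,.124]).astype(int);print(u,v,proj(c,[.6088,.2354,.12]),proj(c,[.568,.472,.12]))
    x=min(max(u-65,0),430);y=min(max(v-65,0),290);print("off",x,y);o.append(cv2.resize(c["p"][y:y+130,x:x+130,::-1],(390,390),interpolation=cv2.INTER_CUBIC))
cv2.imwrite("pics/AB.png",np.hstack(o))
E
```

```text
t 16.53 pos [422.4 276.4 400.2] alpha 71.6 tilt [0.001 0.001] F [ 0.7  0.4 -0.6] w 1.002 g 0 q6 0.85
t 16.58 pos [422.4 276.6 400. ] alpha 71.6 tilt [0.    0.001] F [ 0.6  0.1 -1.2] w 1.002 g 0 q6 0.85
170 122 [250.20293184 269.26826896] [ 67.76535489 -31.41339572]
off 105 57
490 8 [530.20279703 179.60100371] [ 408.39840241 -168.28963783]
off 425 0
```

View pics/AB.png

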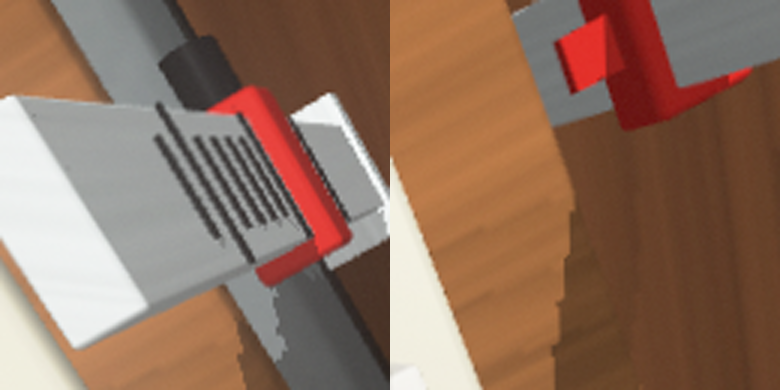

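View B has the tip hidden behind the ruler post. View A shows the tip's end edge from panel (558,40) to (572,93), beside the deck edge running (512,12) to (572,190). I'll take two more views from the west and overhead and measure numerically.

>>> {"api": "drive_tool", "payload": {
  "increments": [
    {"delta_pos": [14,0,0],"turn": 0,"jaw": 1},
    {"delta_pos": [14,0,0],"turn": 0,"jaw": 1},
    {"delta_pos": [0,0,0],"turn": 0,"jaw": 1},
    {"delta_pos": [0,0,0],"turn": 0,"jaw": 1},
    {"delta_pos": [0,0,0],"turn": 0,"jaw": 1}
  ]
}}

```text
time: 17.0
tool_pos: [0.4304, 0.304, 0.3992]
tcp_rot: [2.546, 1.84, -0.002]
wrist_force: [-0.5, 0.4, -0.2]
width: 0.999
grip_force: 0.0
```

```bash
python3 - <<'E'
from h import *
import pickle
st(); w=cam("wrist"); st(); pickle.dump(w,open("A2.pkl","wb"))
u,v=proj(w,[.595,.361,.124]).astype(int);print(u,v); h=w["p"]
for r in range(v-14,v+30,4): print(r,[tuple(int(i)//10 for i in h[r,x]) for x in range(u-24,u+12,2)])
E
```

```text
t 17.00 pos [430.4 304.  399.2] alpha 71.7 tilt [-0.001 -0.001] F [-0.5  0.4 -0.2] w 0.999 g 0 q6 0.89
t 17.05 pos [430.2 303.8 399.3] alpha 71.7 tilt [-0.001 -0.001] F [ 0.5  0.2 -0.3] w 0.998 g 0 q6 0.89
487 54
40 [(9, 6, 3), (9, 6, 3), (9, 5, 3), (13, 11, 10), (16, 16, 16), (16, 17, 17), (15, 15, 15), (12, 12, 12), (11, 11, 11), (10, 11, 11), (10, 5, 5), (9, 2, 1), (9, 1, 1), (9, 2, 1), (9, 2, 1), (9, 1, 1), (10, 2, 2), (14, 2, 2)]
44 [(16, 16, 16), (16, 16, 16), (12, 12, 12), (10, 10, 10), (10, 11, 10), (10, 10, 10), (10, 10, 10), (10, 10, 10), (10, 10, 10), (10, 10, 10), (10, 10, 10), (9, 2, 2), (9, 1, 1), (9, 1, 1), (9, 2, 1), (9, 1, 1), (9, 1, 1), (11, 2, 2)]
48 [(11, 10, 10), (10, 10, 10), (10, 10, 10), (10, 10, 10), (10, 10, 10), (10, 10, 10), (10, 10, 10), (10, 10, 10), (10, 10, 10), (10, 10, 10), (10, 10, 10), (10, 10, 10), (9, 1, 1), (9, 1, 1), (9, 2, 1), (9, 2, 1), (9, 1, 1), (9, 1, 1)]
52 [(14, 9, 6), (10, 10, 10), (10, 10, 10), (10, 10, 10), (10, 10, 10), (10, 11, 10), (10, 11, 11), (10, 10, 10), (10, 10, 10), (10, 10, 10), (10, 10, 10), (10, 10, 10), (10, 6, 6), (9, 2
[... 980 characters left out ...]
 2)]
72 [(16, 10, 6), (16, 10, 6), (16, 10, 6), (15, 10, 5), (12, 10, 8), (10, 10, 10), (10, 11, 10), (10, 11, 11), (10, 10, 10), (10, 5, 4), (13, 2, 2), (21, 4, 3), (21, 4, 3), (21, 4, 3), (16, 5, 4), (11, 8, 8), (10, 2, 2), (9, 1, 1)]
76 [(16, 10, 6), (15, 10, 6), (16, 10, 6), (16, 10, 6), (15, 10, 6), (11, 10, 10), (10, 10, 10), (10, 10, 10), (10, 10, 10), (10, 10, 10), (10, 6, 6), (11, 10, 9), (10, 10, 10), (10, 10, 10), (10, 10, 10), (10, 10, 10), (10, 9, 9), (9, 1, 1)]
80 [(16, 10, 6), (16, 10, 6), (16, 11, 6), (16, 11, 6), (16, 11, 6), (15, 10, 6), (10, 10, 9), (10, 9, 8), (10, 8, 7), (10, 7, 5), (10, 6, 4), (10, 6, 4), (9, 6, 4), (9, 6, 4), (9, 6, 3), (9, 5, 3), (9, 6, 3), (9, 3, 2)]
```

>>> {"api": "drive_tool", "payload": {
  "increments": [
    {"delta_pos": [3,22,0],"turn": 0,"jaw": 1},
    {"delta_pos": [4,30,0],"turn": 0,"jaw": 1},
    {"delta_pos": [4,32,0],"turn": 0,"jaw": 1},
    {"delta_pos": [4,32,0],"turn": 0,"jaw": 1},
    {"delta_pos": [3,21,0],"turn": 0,"jaw": 1},
    {"delta_pos": [0,0,0],"turn": 0,"jaw": 1},
    {"delta_pos": [0,0,0],"turn": 0,"jaw": 1},
    {"delta_pos": [0,0,0],"turn": 0,"jaw": 1}
  ]
}}

```text
time: 17.72
tool_pos: [0.5654, 0.2774, 0.3993]
tcp_rot: [-2.547, -1.838, 0.002]
wrist_force: [-1.2, -0.1, 0.1]
width: 1.004
grip_force: 0.0
```

```bash
python3 - <<'E'
from h import *
import pickle
st(); w=cam("wrist"); st(); pickle.dump(w,open("C.pkl","wb"))
u,v=proj(w,[.595,.361,.124]).astype(int);print(u,v); h=w["p"]
for r in range(v-14,v+30,4): print(r,[tuple(int(i)//10 for i in h[r,x]) for x in range(u-24,u+12,2)])
E
```

```text
t 17.72 pos [565.4 277.4 399.3] alpha 71.6 tilt [-0.001 -0.001] F [-1.2 -0.1  0.1] w 1.004 g 0 q6 0.74
t 17.77 pos [565.  277.5 399.4] alpha 71.7 tilt [-0.001 -0.001] F [-0.6  0.5  0.7] w 1.003 g 0 q6 0.74
283 79
65 [(11, 9, 8), (7, 5, 4), (10, 6, 4), (10, 6, 4), (10, 6, 4), (10, 6, 5), (10, 6, 5), (10, 6, 5), (10, 6, 5), (10, 7, 5), (11, 8, 7), (21, 20, 20), (14, 9, 9), (18, 5, 5), (23, 7, 6), (23, 7, 6), (15, 5, 5), (12, 11, 11)]
69 [(17, 11, 7), (10, 8, 6), (8, 6, 5), (10, 6, 4), (10, 6, 5), (10, 7, 5), (10, 7, 5), (17, 15, 14), (23, 23, 23), (24, 24, 24), (24, 24, 24), (24, 24, 24), (23, 23, 23), (15, 10, 10), (18, 5, 5), (22, 7, 6), (19, 6, 5), (15, 5, 5)]
73 [(17, 11, 7), (16, 11, 7), (11, 8, 5), (7, 6, 5), (17, 16, 15), (24, 24, 24), (24, 24, 24), (24, 24, 24), (24, 24, 24), (24, 24, 24), (24, 24, 24), (24, 24, 24), (24, 24, 24), (23, 23, 23), (13, 8, 8), (15, 5, 4), (15, 5, 5), (16, 5, 5)]
77 [(17, 12, 7), (17, 11, 7), (16, 11, 7), (11, 8, 5), (7, 6, 5), (21, 21, 20), (24, 24, 24), (24, 24, 24), (24, 24, 24), (24, 24, 24), (24, 24, 24), (24, 24, 24), (24, 24, 24), (24, 24, 24
[... 993 characters left out ...]
 12, 7), (18, 12, 7), (18, 12, 7), (17, 11, 7), (17, 11, 7), (17, 11, 7), (17, 11, 7), (13, 9, 6), (6, 5, 5), (15, 15, 14), (23, 14, 13), (23, 6, 6), (23, 6, 6), (23, 6, 6), (16, 13, 12), (16, 16, 16), (16, 17, 16)]
101 [(18, 12, 7), (17, 11, 7), (17, 11, 7), (17, 11, 7), (17, 11, 7), (18, 11, 7), (17, 11, 7), (18, 12, 7), (17, 11, 7), (14, 9, 6), (6, 5, 5), (15, 15, 14), (24, 24, 24), (23, 24, 24), (16, 17, 16), (16, 17, 17), (17, 17, 17), (16, 17, 16)]
105 [(17, 12, 7), (18, 11, 7), (18, 12, 7), (18, 12, 7), (18, 12, 7), (18, 12, 7), (18, 12, 7), (18, 12, 7), (18, 12, 7), (17, 11, 7), (14, 9, 6), (6, 5, 5), (14, 14, 14), (23, 24, 24), (16, 16, 16), (16, 16, 16), (16, 16, 16), (17, 17, 17)]
```

```bash
cat > lvl.py <<'E'
from h import *
import pickle
A,C=pickle.load(open("A2.pkl","rb")),pickle.load(open("C.pkl","rb"))
def plane(c,pts):
    D=np.array([ray(c,*p)[1] for p in pts]); n=np.linalg.svd(D)[2][2]; return n,c["W"][:3,3]
def isect(e1,e2,y):
    (n1,o1),(n2,o2)=e1,e2
    return np.linalg.solve(np.array([n1,n2,[0,1,0]]),[n1@o1,n2@o2,y])
r=lambda v:(np.array(v)*1000).round(2)
pA=plane(A,[(464,52),(465.2,56),(466.7,60),(468.2,64),(469.8,68),(471.2,72),(472.8,76),(474.5,80)])
pC=plane(C,[(265,77),(267,81),(269,85),(271.3,89),(273.3,93),(275.3,97),(277.4,101),(279.4,105)])
for t in("n","m","s"):
    a,b={"n":((478,59),(274,83.5)),"s":((484.5,74),(282,99)),"m":((481.2,66.5),(278,91.2))}[t]
    P,e=tri(A,a,C,b);print("tip top edge",t,r(P),e)
# edges of tip west edge as planes
tA=plane(A,[(479,60),(480.5,64),(482.2,68),(484,72)]);tC=plane(C,[(275,85),(277,89),(279,93),(281,97)])
for y in(.33,.35,.36,.37): print("deck",r(isect(pA,pC,y)),"tipline",r(isect(tA,tC,y)))
E
python3 lvl.py
```

```text
tip top edge n [588.17 360.4  124.16] 0.0004401898386980398
tip top edge m [589.19 354.96 124.62] 0.00019090290315750124
tip top edge s [590.19 349.44 125.24] 0.00011681069810430932
deck [590.11 330.   117.84] tipline [593.31 330.   128.32]
deck [586.63 350.   117.1 ] tipline [590.08 350.   125.55]
deck [584.89 360.   116.73] tipline [588.46 360.   124.16]
deck [583.16 370.   116.35] tipline [586.85 370.   122.78]
```

Tip mid-height is about 123.1 and the deck about 116.9, so 6.2 mm remains, about 74° more. Going back to the knob at (582,-14).

>>> {"api": "drive_tool", "payload": {
  "increments": [
    {"delta_pos": [-28,11,0],"turn": 0,"jaw": 0.2},
    {"delta_pos": [-36,14,0],"turn": 0,"jaw": 0.2},
    {"delta_pos": [-37,15,0],"turn": 0,"jaw": 0.2},
    {"delta_pos": [-37,15,0],"turn": 0,"jaw": 0.2},
    {"delta_pos": [-37,15,0],"turn": 0,"jaw": 0.2},
    {"delta_pos": [-37,15,0],"turn": 0,"jaw": 0.2},
    {"delta_pos": [-37,15,0],"turn": 0,"jaw": 0.2},
    {"delta_pos": [-22,8,0],"turn": 0,"jaw": 0.2}
  ]
}}

```text
time: 18.43
tool_pos: [0.582, -0.0162, 0.4001]
tcp_rot: [2.546, 1.838, -0.001]
wrist_force: [-0.3, 1.2, 0.4]
width: 0.602
grip_force: 0.0
```

>>> {"api": "drive_tool", "payload": {
  "increments": [
    {"delta_pos": [0,0,30],"turn": 0,"jaw": 0.2},
    {"delta_pos": [0,0,30],"turn": 0,"jaw": 0.2},
    {"delta_pos": [0,0,0],"turn": 0,"jaw": 0.2},
    {"delta_pos": [0,0,0],"turn": 0,"jaw": 0.2}
  ]
}}

```text
time: 18.77
tool_pos: [0.5814, -0.0131, 0.338]
tcp_rot: [-2.544, -1.838, 0.006]
wrist_force: [-0.2, 0.4, 1.1]
width: 0.601
grip_force: 0.0
```

```bash
python3 - <<'E'
from h import *
goto([582,-14,278],71.6); w=cam("wrist"); h=w["p"].astype(int)
print(proj(w,[.582,-.014,.136]))
# knob top: wood coloured bright blob
m=((h[:,:,0]>190)&(h[:,:,1]>140)&(h[:,:,2]<190)&(h[:,:,0]-h[:,:,2]>40)).astype(np.uint8)
for k in sorted(cv2.findContours(m,0,2)[0],key=cv2.contourArea)[-3:]:
    (x,y),r=cv2.minEnclosingCircle(k); print(x,y,r,cv2.contourArea(k),onz(w,x,y,.136)*1000)
E
```

```text
t 18.77 pos [581.4 -13.1 338. ] alpha 71.7 tilt [-0.001 -0.005] F [-0.2  0.4  1.1] w 0.601 g 0 q6 0.25
tool delta [-0.6  1.2 60. ] turn deg 0.1 rad 0.002
[283.83416054 246.14529409]
535.0 316.0 2.2361679077148438 3.0 [ 708.93052561 -103.23074073  136.        ]
553.4049682617188 292.59027099609375 19.414077758789062 267.5 [720.84196265 -90.75463002 136.        ]
285.0 232.5 27.663251876831055 1683.5 [585.02626003  -6.70850782 136.        ]
```

>>> {"api": "drive_tool", "payload": {
  "increments": [
    {"delta_pos": [0,0,25],"turn": 0,"jaw": 0.2},
    {"delta_pos": [0,0,25],"turn": 0,"jaw": 0.2},
    {"delta_pos": [-0.5,1,10],"turn": 0,"jaw": 0.2},
    {"delta_pos": [0,0,0],"turn": 0,"jaw": 0.2},
    {"delta_pos": [0,0,0],"turn": 0,"jaw": -1},
    {"delta_pos": [0,0,0],"turn": 0,"jaw": -1},
    {"delta_pos": [0,0,0],"turn": 0,"jaw": -1},
    {"delta_pos": [0,0,0],"turn": 0,"jaw": -1}
  ]
}}

```text
time: 19.48
tool_pos: [0.5845, -0.0144, 0.2816]
tcp_rot: [2.546, 1.838, 0.003]
wrist_force: [-0.4, 0.2, 2.9]
width: 0.237
grip_force: 39.1
```

>>> {"api": "drive_tool", "payload": {
  "increments": [
    {"delta_pos": [0,0,0],"turn": 0,"jaw": -1},
    {"delta_pos": [0,0,0],"turn": 0,"jaw": -1}
  ]
}}

```text
time: 19.65
tool_pos: [0.5846, -0.0145, 0.2813]
tcp_rot: [2.546, 1.838, 0.003]
wrist_force: [-0.2, 0.7, 5.1]
width: 0.242
grip_force: 39.5
```

```bash
python3 -c "
from h import *
crank()"
```

```text
t 19.65 pos [584.6 -14.5 281.3] alpha 71.7 tilt [0.001 0.003] F [-0.2  0.7  5.1] w 0.242 g 40 q6 0.25
r 82.3 ang -29.5 z-torque
```

>>> {"api": "drive_tool", "payload": {
  "increments": [
    {"delta_pos": [-12.4,-3.6,0],"turn": 0,"jaw": -1},
    {"delta_pos": [-11.6,-5.6,0],"turn": 0,"jaw": -1},
    {"delta_pos": [-10.6,-7.3,0],"turn": 0,"jaw": -1},
    {"delta_pos": [-9.3,-9.0,0],"turn": 0,"jaw": -1},
    {"delta_pos": [-7.7,-10.3,0],"turn": 0,"jaw": -1},
    {"delta_pos": [-5.9,-11.5,0],"turn": 0,"jaw": -1},
    {"delta_pos": [-4.1,-12.3,0],"turn": 0,"jaw": -1},
    {"delta_pos": [-1.6,-10.0,0],"turn": 0,"jaw": -1}
  ]
}}

```text
time: 20.32
tool_pos: [0.4982, -0.0554, 0.2817]
tcp_rot: [2.541, 1.834, 0.003]
wrist_force: [2.6, -8.3, 7.8]
width: 0.242
grip_force: 39.1
```

>>> {"api": "drive_tool", "payload": {
  "increments": [
    {"delta_pos": [0,0,0],"turn": 0,"jaw": -1},
    {"delta_pos": [0,0,0],"turn": 0,"jaw": -1},
    {"delta_pos": [0,0,0],"turn": 0,"jaw": -1}
  ]
}}

```text
time: 20.57
tool_pos: [0.4978, -0.0553, 0.2815]
tcp_rot: [2.542, 1.836, -0.001]
wrist_force: [-1.3, -8.4, 9.3]
width: 0.239
grip_force: 39.5
```

```bash
python3 -c "
from h import *
crank()"
```

```text
t 20.57 pos [497.8 -55.3 281.5] alpha 71.7 tilt [-0.004  0.005] F [-1.3 -8.4  9.3] w 0.239 g 39 q6 0.16
r 82.7 ang -100.6 z-torque
```

>>> {"api": "drive_tool", "payload": {
  "increments": [
    {"delta_pos": [0,0,0],"turn": 0,"jaw": 0.2},
    {"delta_pos": [0,0,0],"turn": 0,"jaw": 0.2},
    {"delta_pos": [0,0,0],"turn": 0,"jaw": 0.2},
    {"delta_pos": [0,0,-20],"turn": 0,"jaw": 0.2},
    {"delta_pos": [0,0,-35],"turn": 0,"jaw": 0.2},
    {"delta_pos": [0,0,-35],"turn": 0,"jaw": 0.2},
    {"delta_pos": [0,0,-28],"turn": 0,"jaw": 0.2},
    {"delta_pos": [0,0,0],"turn": 0,"jaw": 0.2}
  ]
}}

```text
time: 21.23
tool_pos: [0.4995, -0.0529, 0.4039]
tcp_rot: [2.541, 1.835, 0.011]
wrist_force: [1.2, -0.6, 0.2]
width: 0.597
grip_force: 0.0
```

```bash
python3 -c "
from h import *
goto([430,304,399],71.7)"
```

```text
t 21.23 pos [499.5 -52.9 403.9] alpha 71.7 tilt [0.001 0.01 ] F [ 1.2 -0.6  0.2] w 0.597 g 0 q6 0.16
tool delta [ 317.  -178.2    3.6] turn deg -0.0 rad -0.0
```

>>> {"api": "drive_tool", "payload": {
  "increments": [
    {"delta_pos": [25,-14,0],"turn": 0,"jaw": 0.2},
    {"delta_pos": [34,-19,0],"turn": 0,"jaw": 0.2},
    {"delta_pos": [34,-19,0],"turn": 0,"jaw": 0.2},
    {"delta_pos": [34,-19,0],"turn": 0,"jaw": 0.2},
    {"delta_pos": [34,-19,0],"turn": 0,"jaw": 0.2},
    {"delta_pos": [34,-19,0],"turn": 0,"jaw": 0.2},
    {"delta_pos": [34,-19,0],"turn": 0,"jaw": 0.2},
    {"delta_pos": [34,-19,0],"turn": 0,"jaw": 0.2}
  ]
}}

```text
time: 21.9
tool_pos: [0.4398, 0.2447, 0.3963]
tcp_rot: [-2.547, -1.839, 0.004]
wrist_force: [1.5, 0.0, 0.1]
width: 0.602
grip_force: 0.0
```

>>> {"api": "drive_tool", "payload": {
  "increments": [
    {"delta_pos": [34,-19,2],"turn": 0,"jaw": 0.2},
    {"delta_pos": [20,-12,1],"turn": 0,"jaw": 0.2},
    {"delta_pos": [0,0,0],"turn": 0,"jaw": 0.2},
    {"delta_pos": [0,0,0],"turn": 0,"jaw": 0.2},
    {"delta_pos": [0,0,0],"turn": 0,"jaw": 0.2},
    {"delta_pos": [0,0,0],"turn": 0,"jaw": 0.2}
  ]
}}

```text
time: 22.4
tool_pos: [0.4288, 0.3032, 0.394]
tcp_rot: [2.548, 1.838, -0.002]
wrist_force: [0.3, -1.2, -0.3]
width: 0.598
grip_force: 0.0
```

```bash
cat > shot.py <<'E'
from h import *
import pickle,sys
st(); w=cam("wrist"); st(); pickle.dump(w,open(sys.argv[1]+".pkl","wb"))
u,v=proj(w,[.590,.355,.124]).astype(int);print(u,v); h=w["p"]
for r in range(max(v-12,0),v+22,3): print(r,u-20,' '.join("%d/%d"%(h[r,x][0]//10,h[r,x][2]//10) for x in range(u-20,u+10)))
E
python3 shot.py A3
```

```text
t 22.40 pos [428.8 303.2 394. ] alpha 71.6 tilt [-0.001 -0.001] F [ 0.3 -1.2 -0.3] w 0.598 g 0 q6 0.89
t 22.45 pos [428.9 303.1 394.3] alpha 71.6 tilt [-0.001 -0.   ] F [ 1.  -0.6  0.2] w 0.605 g 0 q6 0.89
488 62
50 468 16/6 16/6 16/6 16/6 16/6 15/5 15/6 14/6 12/9 10/11 10/10 10/11 10/10 10/10 10/10 10/10 10/10 10/10 10/10 10/10 10/10 10/10 10/10 10/10 10/10 11/10 14/6 17/3 19/3 21/3
53 468 16/6 16/6 15/6 15/6 15/6 15/6 15/6 15/5 14/6 11/9 10/10 10/10 10/10 10/10 10/11 10/11 10/11 10/10 10/11 10/11 13/7 18/4 18/3 21/3 21/3 21/3 21/3 21/3 21/3 21/3
56 468 15/6 15/5 15/5 15/5 15/5 15/6 15/6 15/6 15/5 14/6 12/9 10/11 10/10 10/10 10/9 10/7 10/3 14/2 20/3 21/3 21/3 21/3 21/3 21/3 21/3 21/4 21/3 21/3 21/3 21/3
59 468 15/5 15/6 15/6 15/6 15/5 15/6 15/6 15/5 15/6 15/5 14/6 12/9 10/10 10/10 10/10 10/9 10/5 9/1 13/2 19/3 21/3 21/3 21/3 21/3 21/3 21/3 21/3 21/4 21/3 21/3
62 468 15/6 15/6 15/6 15/6 15/5 15/6 15/6 15/6 15/6 15/6 15/5 14/6 12/9 10/11 10/11 10/11 10/10 10/6 9/1 13/2 19/3 21/3 21/3 21/3 21/3 21/3 21/3 21/3 21/3 21/3
65 468 15/6 15/6 15/5 15/6 15/6 16/6 16/6 16/6 16/6 16/6 16/6 15/6 
[... 337 characters left out ...]
/8 10/10 10/10 10/10 10/10 10/7 9/2 11/2 19/3 21/3 19/5 17/7 14/8 10/10 10/10
74 468 15/6 16/6 16/6 16/6 16/6 16/6 16/6 16/6 16/6 16/6 16/6 16/6 16/6 16/6 16/6 16/6 14/7 10/10 10/10 10/10 10/10 10/10 10/10 10/10 10/10 10/10 10/10 10/10 10/10 10/10
77 468 16/6 16/6 16/6 16/6 16/6 16/6 16/6 16/6 16/6 17/6 17/6 16/6 17/6 17/6 17/6 16/6 15/6 13/6 10/7 10/6 10/6 10/5 10/5 10/5 9/5 9/4 9/4 9/3 9/4 9/3
80 468 16/6 16/6 16/6 16/6 17/6 17/6 17/6 17/6 17/6 17/6 16/6 16/6 16/6 16/6 16/6 16/6 16/6 15/6 14/5 10/4 10/4 10/4 10/4 9/4 10/4 9/3 9/3 9/3 9/3 9/3
83 468 17/6 17/6 16/6 17/6 16/6 16/6 16/6 16/6 16/6 16/6 16/6 16/6 16/6 16/6 16/6 16/6 17/6 17/6 16/6 14/5 10/4 9/3 10/4 10/4 10/4 9/4 9/4 9/3 9/3 9/3
```

>>> {"api": "drive_tool", "payload": {
  "increments": [
    {"delta_pos": [3,22,0],"turn": 0,"jaw": 0.2},
    {"delta_pos": [4,30,0],"turn": 0,"jaw": 0.2},
    {"delta_pos": [4,32,0],"turn": 0,"jaw": 0.2},
    {"delta_pos": [4,32,0],"turn": 0,"jaw": 0.2},
    {"delta_pos": [3,21,0],"turn": 0,"jaw": 0.2},
    {"delta_pos": [0,0,0],"turn": 0,"jaw": 0.2},
    {"delta_pos": [0,0,0],"turn": 0,"jaw": 0.2},
    {"delta_pos": [0,0,0],"turn": 0,"jaw": 0.2}
  ]
}}

```text
time: 23.12
tool_pos: [0.5643, 0.2773, 0.3944]
tcp_rot: [-2.548, -1.837, 0.002]
wrist_force: [-0.4, -0.5, 0.6]
width: 0.603
grip_force: 0.0
```

```bash
python3 shot.py C3
```

```text
t 23.12 pos [564.3 277.3 394.4] alpha 71.6 tilt [-0.001 -0.001] F [-0.4 -0.5  0.6] w 0.603 g 0 q6 0.74
t 23.17 pos [563.9 277.7 394.5] alpha 71.6 tilt [-0.    -0.001] F [-0.8  1.2  0.1] w 0.603 g 0 q6 0.74
280 90
78 260 18/7 18/7 17/7 17/7 16/7 16/6 15/6 11/5 6/5 7/5 15/14 24/24 24/24 24/24 24/24 24/24 24/24 24/24 24/24 24/24 24/24 24/24 24/24 24/23 23/18 23/14 23/9 23/6 23/6 22/6
81 260 17/7 17/7 17/7 17/7 16/6 16/6 16/7 16/6 13/6 8/5 6/4 11/9 20/20 24/24 24/24 24/24 24/24 24/24 24/23 23/17 23/13 23/8 23/6 23/6 23/6 23/6 23/6 23/6 23/6 23/6
84 260 17/7 17/7 17/7 17/7 17/7 17/7 17/7 16/7 16/6 15/6 11/5 6/4 7/5 13/11 21/21 23/23 23/14 23/6 23/6 23/6 23/6 23/6 23/6 23/6 23/6 23/6 23/6 23/6 23/6 23/6
87 260 17/7 17/7 17/7 17/7 17/7 17/7 17/7 17/7 16/7 16/7 16/6 14/6 8/5 6/5 10/8 19/18 24/24 23/22 23/5 23/6 23/6 23/6 23/6 23/6 23/6 23/6 23/6 23/6 23/6 23/6
90 260 17/7 17/7 17/7 17/7 17/7 17/7 17/7 17/7 17/7 17/7 17/7 16/6 16/7 13/5 8/4 7/5 12/11 21/21 23/23 23/13 23/6 23/6 23/6 23/6 23/5 23/5 23/6 23/6 23/6 23/5
93 260 17/7 17/7 17/7 17/7 17/7 17/7 18/7 17/7 18/7 18/7 18/7 17/7 17/7 16/7
[... 345 characters left out ...]
 7/4 15/14 23/23 23/22 23/6 23/10 23/19 24/24 23/23 16/16
102 260 17/7 17/7 17/7 17/7 17/7 17/7 17/7 17/7 17/7 18/7 18/7 18/7 18/7 18/7 18/7 18/7 17/7 17/7 16/7 14/6 9/5 6/5 10/8 19/18 23/24 24/24 23/24 22/23 16/16 16/16
105 260 18/7 18/7 18/7 18/7 17/7 18/7 18/7 18/7 18/7 18/7 18/7 18/7 18/7 18/7 18/7 18/7 18/7 17/7 17/7 16/7 16/7 13/5 7/5 7/5 14/13 23/23 23/24 22/23 16/16 16/16
108 260 18/7 18/7 18/7 18/7 18/7 18/7 18/7 18/7 18/7 18/7 18/7 18/7 18/7 18/7 18/7 18/7 18/7 18/7 18/7 17/7 17/7 17/7 15/6 9/5 6/4 10/8 18/17 24/24 22/23 16/16
111 260 18/7 18/7 18/7 18/7 18/7 18/7 18/7 18/7 18/7 18/7 18/7 17/7 18/7 18/7 18/7 18/7 18/7 18/7 18/7 18/7 18/7 18/7 17/7 17/7 13/6 7/5 6/4 10/9 16/16 16/16
```

```bash
cat > lvl2.py <<'E'
from lvl import plane,isect,r
from h import *
import pickle
A,C=pickle.load(open("A3.pkl","rb")),pickle.load(open("C3.pkl","rb"))
z=lambda xs,v0:[(x,v0+3*i) for i,x in enumerate(xs)]
dA=plane(A,z([475.8,476.7,477.7,478.7,479.7,481,482,483,484.2,485.3,486.5,487.5],50))
dC=plane(C,z([267,268.4,269.9,271.4,273.3,274.9,276.4,278.1,279.5,281.2,282.6,284.2],78))
tA=plane(A,z([486.3,487.3,488.4,489.4,490.5],59));bA=plane(A,z([484,485.2,486.2,487.3,488.3],59))
tC=plane(C,z([276,277.6,279,280.5,282,283.5],84))
for y in(.345,.355,.365): print("deck",r(isect(dA,dC,y)),"tip top",r(isect(tA,tC,y)),"tip bot",r(isect(bA,tC,y)))
E
python3 lvl2.py | tail -3
```

```text
deck [587.56 345.   122.77] tip top [590.76 345.   125.05] tip bot [590.8 345.  122.7]
deck [585.74 355.   122.71] tip top [589.16 355.   124.66] tip bot [589.2  355.   122.23]
deck [583.92 365.   122.65] tip top [587.56 365.   124.27] tip bot [587.6  365.   121.75]
```

Deck 122.7 against pointer mid about 123.4, so 0.3–0.7 mm remains. I'll add about 5° with the hub grip I need for removal anyway.

```bash
python3 -c "
from h import *
goto([513.2,27,335],80.5)"
```

```text
t 23.17 pos [563.9 277.7 394.5] alpha 71.6 tilt [-0.    -0.001] F [-0.8  1.2  0.1] w 0.603 g 0 q6 0.74
tool delta [-253.8   31.    59.6] turn deg -8.9 rad -0.155
```

>>> {"api": "drive_tool", "payload": {
  "increments": [
    {"delta_pos": [-28,3.5,0],"turn": 0,"jaw": 1},
    {"delta_pos": [-36,4.4,0],"turn": 0,"jaw": 1},
    {"delta_pos": [-36,4.4,0],"turn": 0,"jaw": 1},
    {"delta_pos": [-36,4.4,10],"turn": 0,"jaw": 1},
    {"delta_pos": [-36,4.4,15],"turn": 0,"jaw": 1},
    {"delta_pos": [-36,4.4,15],"turn": 0,"jaw": 1},
    {"delta_pos": [-28,3.5,15],"turn": 0,"jaw": 1},
    {"delta_pos": [-17,2,5],"turn": -0.075,"jaw": 1}
  ]
}}

```text
time: 23.83
tool_pos: [0.5113, 0.0265, 0.3324]
tcp_rot: [-2.475, -1.932, 0.005]
wrist_force: [-1.1, -0.4, 0.8]
width: 1.0
grip_force: 0.0
```

>>> {"api": "drive_tool", "payload": {
  "increments": [
    {"delta_pos": [0,0,0],"turn": -0.08,"jaw": 1},
    {"delta_pos": [0,0,0],"turn": 0,"jaw": 1},
    {"delta_pos": [0,0,0],"turn": 0,"jaw": 1},
    {"delta_pos": [0,0,0],"turn": 0,"jaw": 1}
  ]
}}

```text
time: 24.17
tool_pos: [0.5141, 0.029, 0.3353]
tcp_rot: [2.397, 2.029, 0.002]
wrist_force: [-0.9, 0.4, 0.0]
width: 0.998
grip_force: 0.0
```

```bash
python3 - <<'E'
from h import *
w=None
goto([513.2,27,251],80.5); w=cam("wrist"); h=w["p"].astype(int); save(w,"hub2.png")
m=((h.min(2)>185)).astype(np.uint8)
for k in cv2.findContours(m,0,2)[0]:
    if cv2.contourArea(k)>400:
        (c,wh,a)=cv2.minAreaRect(k);q=cv2.boxPoints((c,wh,a));g=np.array([onz(w,*p,.106) for p in q])*1000;d=g[1]-g[0];print(np.round(c,1),np.round(wh,1),g.mean(0).round(1),np.degrees(np.arctan2(d[1],d[0]))%90)
print(proj(w,[.5132,.027,.106]))
E
```

```text
t 24.17 pos [514.1  29.  335.3] alpha 80.5 tilt [0.    0.001] F [-0.9  0.4  0. ] w 0.998 g 0 q6 0.17
tool delta [-2.2 -0.6 84.3] turn deg -0.0 rad -0.0
[409.6 293. ] [66.7 18.8] [591.3 -30.8 106. ] 31.578912310919844
[145.  291.3] [18.  67.3] [418.7  -0.7 106. ] 48.928203321623215
[258.7 145.5] [237.7 128.4] [510.4  74.7 106. ] 6.203350277025233
[279.10100658 231.3788841 ]
```

>>> {"api": "drive_tool", "payload": {
  "increments": [
    {"delta_pos": [-2,-0.5,25],"turn": 0,"jaw": 1},
    {"delta_pos": [0,0,30],"turn": 0,"jaw": 1},
    {"delta_pos": [0,0,22],"turn": 0,"jaw": 1},
    {"delta_pos": [0,0,6],"turn": 0,"jaw": 1},
    {"delta_pos": [0,0,0],"turn": 0,"jaw": 1},
    {"delta_pos": [0,0,0],"turn": 0,"jaw": 1}
  ]
}}

```text
time: 24.72
tool_pos: [0.5139, 0.027, 0.2523]
tcp_rot: [2.396, 2.031, 0.0]
wrist_force: [1.1, 0.7, 0.4]
width: 1.001
grip_force: 0.0
```

>>> {"api": "drive_tool", "payload": {
  "increments": [
    {"delta_pos": [0,0,0],"turn": 0,"jaw": -1},
    {"delta_pos": [0,0,0],"turn": 0,"jaw": -1},
    {"delta_pos": [0,0,0],"turn": 0,"jaw": -1},
    {"delta_pos": [0,0,0],"turn": 0,"jaw": -1},
    {"delta_pos": [0,0,0],"turn": 0,"jaw": -1},
    {"delta_pos": [0,0,0],"turn": 0,"jaw": -1}
  ],
  "grip_force": 60
}}

```text
time: 25.22
tool_pos: [0.5138, 0.0265, 0.2527]
tcp_rot: [2.396, 2.03, 0.001]
wrist_force: [-1.9, 0.7, 5.1]
width: 0.335
grip_force: 60.1
```

```bash
python3 -c "
from h import *
s,_=st();print(s['torque'])"
```

```text
t 25.22 pos [513.8  26.5 252.7] alpha 80.6 tilt [0.    0.001] F [-1.9  0.7  5.1] w 0.335 g 60 q6 0.17
[0.009083   0.28178008 0.03416646]
```

>>> {"api": "drive_tool", "payload": {
  "increments": [
    {"delta_pos": [0,0,0],"turn": 0.03,"jaw": -1},
    {"delta_pos": [0,0,0],"turn": 0.03,"jaw": -1},
    {"delta_pos": [0,0,0],"turn": 0.03,"jaw": -1},
    {"delta_pos": [0,0,0],"turn": 0.02,"jaw": -1},
    {"delta_pos": [0,0,0],"turn": 0,"jaw": -1},
    {"delta_pos": [0,0,0],"turn": 0,"jaw": -1}
  ]
}}

```text
time: 25.72
tool_pos: [0.5138, 0.0265, 0.2527]
tcp_rot: [2.504, 1.896, 0.001]
wrist_force: [-2.7, 0.8, 5.5]
width: 0.338
grip_force: 60.2
```

```bash
python3 -c "
from h import *
s,_=st();print(s['torque'])"
```

```text
t 25.72 pos [513.8  26.5 252.7] alpha 74.3 tilt [0.    0.001] F [-2.7  0.8  5.5] w 0.338 g 60 q6 0.28
[-0.04833786  0.29299743  0.18206224]
```

>>> {"api": "drive_tool", "payload": {
  "increments": [
    {"delta_pos": [0,0,0],"turn": -0.05,"jaw": -1},
    {"delta_pos": [0,0,0],"turn": -0.05,"jaw": -1},
    {"delta_pos": [0,0,0],"turn": -0.05,"jaw": -1},
    {"delta_pos": [0,0,0],"turn": 0,"jaw": -1},
    {"delta_pos": [0,0,0],"turn": 0,"jaw": -1}
  ]
}}

```text
time: 26.13
tool_pos: [0.5137, 0.0264, 0.2527]
tcp_rot: [2.355, 2.078, 0.001]
wrist_force: [-2.5, 0.3, 5.8]
width: 0.341
grip_force: 60.3
```

```bash
python3 -c "
from h import *
s,_=st();print(s['torque'])"
```

```text
t 26.13 pos [513.7  26.4 252.7] alpha 82.8 tilt [0.    0.001] F [-2.5  0.3  5.8] w 0.341 g 60 q6 0.13
[-0.02563131  0.41581218  0.02313444]
```

>>> {"api": "drive_tool", "payload": {
  "increments": [
    {"delta_pos": [0,0,-3],"turn": 0,"jaw": -1},
    {"delta_pos": [0,0,-4],"turn": 0,"jaw": -1},
    {"delta_pos": [0,0,-5],"turn": 0,"jaw": -1},
    {"delta_pos": [0,0,-5],"turn": 0,"jaw": -1}
  ]
}}

```text
time: 26.47
tool_pos: [0.5131, 0.0265, 0.2685]
tcp_rot: [-2.355, -2.078, 0.002]
wrist_force: [0.0, 0.1, -3.1]
width: 0.341
grip_force: 59.7
```

The crank lifts freely. I'll carry it high over to view A for one quick check of the deck level before putting it away.

>>> {"api": "drive_tool", "payload": {
  "increments": [
    {"delta_pos": [0,0,-15],"turn": 0,"jaw": -1},
    {"delta_pos": [0,0,-30],"turn": 0,"jaw": -1},
    {"delta_pos": [0,0,-40],"turn": 0,"jaw": -1},
    {"delta_pos": [0,0,-40],"turn": 0.09,"jaw": -1},
    {"delta_pos": [0,0,-26],"turn": 0.1,"jaw": -1},
    {"delta_pos": [0,0,0],"turn": 0,"jaw": -1}
  ]
}}

```text
time: 26.97
tool_pos: [0.5152, 0.0265, 0.4278]
tcp_rot: [2.54, 1.837, 0.016]
wrist_force: [2.3, 0.4, -1.5]
width: 0.339
grip_force: 60.0
```

```bash
python3 -c "
from h import *
goto([429,300,420],71.7)"
```

```text
t 26.97 pos [515.2  26.5 427.8] alpha 71.8 tilt [0.004 0.012] F [ 2.3  0.4 -1.5] w 0.339 g 60 q6 0.32
tool delta [ 232.7 -167.5    6.7] turn deg 0.1 rad 0.001
```

>>> {"api": "drive_tool", "payload": {
  "increments": [
    {"delta_pos": [23,-17,0],"turn": 0,"jaw": -1},
    {"delta_pos": [32,-23,0],"turn": 0,"jaw": -1},
    {"delta_pos": [32,-23,0],"turn": 0,"jaw": -1},
    {"delta_pos": [32,-23,0],"turn": 0,"jaw": -1},
    {"delta_pos": [32,-23,0],"turn": 0,"jaw": -1},
    {"delta_pos": [32,-23,0],"turn": 0,"jaw": -1},
    {"delta_pos": [30,-21,0],"turn": 0,"jaw": -1},
    {"delta_pos": [20,-14,0],"turn": 0,"jaw": -1}
  ]
}}

```text
time: 27.63
tool_pos: [0.4248, 0.3022, 0.4181]
tcp_rot: [-2.538, -1.849, 0.004]
wrist_force: [0.9, -0.3, -3.1]
width: 0.34
grip_force: 60.0
```

>>> {"api": "drive_tool", "payload": {
  "increments": [
    {"delta_pos": [0,0,0],"turn": 0,"jaw": -1},
    {"delta_pos": [0,0,0],"turn": 0,"jaw": -1},
    {"delta_pos": [0,0,0],"turn": 0,"jaw": -1},
    {"delta_pos": [0,0,0],"turn": 0,"jaw": -1}
  ]
}}

```text
time: 27.97
tool_pos: [0.4269, 0.2988, 0.4189]
tcp_rot: [2.543, 1.845, -0.003]
wrist_force: [1.2, 0.0, -3.6]
width: 0.344
grip_force: 60.1
```

```bash
python3 shot.py A4
```

```text
t 27.97 pos [426.9 298.8 418.9] alpha 71.9 tilt [-0.002 -0.001] F [ 1.2  0.  -3.6] w 0.344 g 60 q6 0.88
t 28.02 pos [427.1 298.7 419.1] alpha 71.9 tilt [-0.001 -0.   ] F [ 0.5  0.1 -3.4] w 0.339 g 60 q6 0.88
470 60
48 450 17/6 17/6 17/6 17/6 17/6 17/6 17/6 17/6 16/6 13/9 11/11 11/11 11/11 11/11 11/11 11/11 11/11 11/11 11/11 11/11 11/11 11/11 11/11 11/11 11/11 11/11 11/8 11/1 16/3 21/4
51 450 17/6 17/6 17/7 17/7 17/6 17/6 16/6 16/6 16/6 15/6 13/9 11/11 11/11 11/11 11/11 11/11 11/11 11/11 11/11 11/11 11/11 12/10 14/10 17/6 21/3 22/4 22/4 22/4 22/4 22/4
54 450 16/6 16/6 16/6 16/6 16/6 16/6 16/6 16/6 16/6 16/6 16/6 13/8 12/11 11/11 11/11 11/11 11/9 12/6 18/3 22/4 22/4 22/4 22/4 22/4 22/4 22/4 22/4 22/4 22/4 22/4
57 450 16/6 16/6 17/6 17/6 17/6 17/6 16/6 16/6 16/6 16/6 16/6 16/6 14/8 12/11 11/11 11/11 11/10 10/4 10/2 19/3 22/4 22/4 22/4 22/4 22/4 22/4 22/3 22/4 22/4 22/4
60 450 16/6 16/6 16/6 16/6 16/6 16/6 16/6 16/6 17/6 17/6 17/6 17/6 16/6 14/8 12/11 11/11 11/11 11/10 11/5 10/2 19/3 22/4 22/4 22/4 22/4 22/4 22/4 22/4 22/4 22/4
63 450 16/6 16/6 17/6 16/6 17/6 17/6 17/6 17/6 17/6 17/6 17/
[... 367 characters left out ...]
1/11 11/11 10/5 10/2 16/3 18/6 15/10 12/11 11/11 11/11 11/11
72 450 17/6 17/6 17/6 17/6 17/6 17/7 17/7 17/6 17/6 17/6 17/6 17/6 17/6 18/7 18/7 18/6 17/6 15/8 12/10 11/11 11/11 11/11 11/11 11/11 11/11 11/11 11/11 11/11 11/11 11/11
75 450 17/6 17/6 17/6 17/6 17/7 17/7 17/7 18/6 18/7 18/7 18/6 18/7 18/7 18/7 18/7 18/7 17/7 17/6 15/6 12/5 10/4 10/4 10/4 10/4 10/4 10/4 10/4 10/4 10/4 10/4
78 450 18/7 18/7 18/7 18/7 18/7 18/7 18/7 18/7 18/7 17/7 17/6 17/7 17/7 17/7 17/7 17/6 17/7 18/7 17/7 16/6 13/5 10/4 10/4 10/4 10/4 10/4 10/4 10/4 10/4 10/4
81 450 18/7 18/7 18/7 18/7 18/6 17/7 17/6 17/6 17/7 17/7 17/6 18/7 18/7 18/7 18/7 18/7 18/7 18/7 18/7 18/6 17/6 14/5 10/4 10/4 10/4 10/4 10/4 10/4 10/4 10/4
```

```bash
cat >> lvl2.py <<'E'
A=pickle.load(open("A4.pkl","rb"))
dA=plane(A,z([459.2,460.3,461.3,462.3,463.3,464.4,465.5,466.6,467.6,468.8,470,471.1],48))
tA=plane(A,z([468.7,469.7,470.9,471.9,472.9],57));bA=plane(A,z([466.6,467.7,468.7,469.7,470.7],57))
print("A4, deck edge x,y as before")
v=lambda y0,y1,P:None
# vertical plane through C3-A3 edge line and tip line
def vert(a,b,y):
    p,q=isect(a,b,y),isect(a,b,y+.02);d=(q-p);n=np.array([d[1],-d[0],0]);return n/np.linalg.norm(n),p
A3=pickle.load(open("A3.pkl","rb"))
e3=plane(A3,z([475.8,476.7,477.7,478.7,479.7,481,482,483,484.2,485.3,486.5,487.5],50))
t3=plane(A3,z([486.3,487.3,488.4,489.4,490.5],59))
for y in(.35,.36): print("deck",r(isect(dA,vert(e3,dC,y),y)),"tip top",r(isect(tA,vert(t3,tC,y),y)),"bot",r(isect(bA,vert(t3,tC,y),y)))
E
python3 lvl2.py | tail -2
```

```text
deck [586.65 350.   122.99] tip top [589.96 350.   124.76] bot [589.96 350.   121.92]
deck [584.83 360.   123.05] tip top [588.36 360.   124.41] bot [588.36 360.   121.83]
```

Deck 123.0 against pointer mid 123.2, so they are level. Now carrying the crank to the coaster centre (483,-290).

>>> {"api": "drive_tool", "payload": {
  "increments": [
    {"delta_pos": [-20,9,0],"turn": 0,"jaw": -1},
    {"delta_pos": [-30,13,0],"turn": 0,"jaw": -1},
    {"delta_pos": [-36,16,0],"turn": 0,"jaw": -1},
    {"delta_pos": [-36,16,0],"turn": 0,"jaw": -1},
    {"delta_pos": [-36,16,0],"turn": 0,"jaw": -1},
    {"delta_pos": [-36,16,0],"turn": 0,"jaw": -1},
    {"delta_pos": [-36,16,0],"turn": 0,"jaw": -1},
    {"delta_pos": [-36,16,0],"turn": 0,"jaw": -1}
  ]
}}

```text
time: 28.68
tool_pos: [0.456, 0.0074, 0.4199]
tcp_rot: [2.543, 1.843, 0.001]
wrist_force: [1.3, 0.0, -3.3]
width: 0.338
grip_force: 60.1
```

>>> {"api": "drive_tool", "payload": {
  "increments": [
    {"delta_pos": [-36,16,0],"turn": 0,"jaw": -1},
    {"delta_pos": [-36,16,0],"turn": 0,"jaw": -1},
    {"delta_pos": [-36,16,10],"turn": 0,"jaw": -1},
    {"delta_pos": [-36,16,10],"turn": 0,"jaw": -1},
    {"delta_pos": [-36,16,10],"turn": 0,"jaw": -1},
    {"delta_pos": [-36,16,10],"turn": 0,"jaw": -1},
    {"delta_pos": [-36,15,10],"turn": 0,"jaw": -1},
    {"delta_pos": [-20,8,10],"turn": 0,"jaw": -1}
  ]
}}

```text
time: 29.35
tool_pos: [0.4845, -0.2902, 0.3594]
tcp_rot: [2.544, 1.839, -0.001]
wrist_force: [0.9, 0.9, -2.4]
width: 0.342
grip_force: 60.2
```

>>> {"api": "drive_tool", "payload": {
  "increments": [
    {"delta_pos": [0,0,0],"turn": 0,"jaw": -1},
    {"delta_pos": [0,0,0],"turn": 0,"jaw": -1},
    {"delta_pos": [0,0,0],"turn": 0,"jaw": -1}
  ]
}}

```text
time: 29.6
tool_pos: [0.4848, -0.2857, 0.3595]
tcp_rot: [-2.543, -1.842, -0.0]
wrist_force: [0.3, -0.6, -3.4]
width: 0.34
grip_force: 60.2
```

```bash
python3 -c "
from h import *
goto([483.5,-290,203],72)"
```

```text
t 29.60 pos [ 484.8 -285.7  359.5] alpha 71.8 tilt [ 0.001 -0.001] F [ 0.3 -0.6 -3.4] w 0.340 g 60 q6 -0.26
tool delta [ -4.6   0.2 156.5] turn deg -0.2 rad -0.003
```

>>> {"api": "drive_tool", "payload": {
  "increments": [
    {"delta_pos": [-4,0,25],"turn": 0,"jaw": -1},
    {"delta_pos": [0,0,35],"turn": 0,"jaw": -1},
    {"delta_pos": [0,0,35],"turn": 0,"jaw": -1},
    {"delta_pos": [0,0,30],"turn": 0,"jaw": -1},
    {"delta_pos": [0,0,17],"turn": 0,"jaw": -1},
    {"delta_pos": [0,0,6],"turn": 0,"jaw": -1},
    {"delta_pos": [0,0,0],"turn": 0,"jaw": -1},
    {"delta_pos": [0,0,0],"turn": 0,"jaw": -1}
  ]
}}

```text
time: 30.27
tool_pos: [0.485, -0.2888, 0.213]
tcp_rot: [2.54, 1.846, 0.001]
wrist_force: [1.2, -0.2, -2.8]
width: 0.34
grip_force: 60.2
```

>>> {"api": "drive_tool", "payload": {
  "increments": [
    {"delta_pos": [0,0,1.5],"turn": 0,"jaw": -1},
    {"delta_pos": [0,0,1.5],"turn": 0,"jaw": -1},
    {"delta_pos": [0,0,1],"turn": 0,"jaw": -1},
    {"delta_pos": [0,0,0],"turn": 0,"jaw": -1}
  ]
}}

```text
time: 30.6
tool_pos: [0.4845, -0.2892, 0.2085]
tcp_rot: [2.541, 1.845, 0.001]
wrist_force: [-0.2, -0.2, -3.0]
width: 0.339
grip_force: 60.2
```

>>> {"api": "drive_tool", "payload": {
  "increments": [
    {"delta_pos": [0,0,1.5],"turn": 0,"jaw": -1},
    {"delta_pos": [0,0,1.5],"turn": 0,"jaw": -1},
    {"delta_pos": [0,0,1],"turn": 0,"jaw": -1},
    {"delta_pos": [0,0,0],"turn": 0,"jaw": -1}
  ]
}}

```text
time: 30.93
tool_pos: [0.4841, -0.2889, 0.2033]
tcp_rot: [-2.542, -1.845, 0.0]
wrist_force: [-0.4, -0.3, -3.0]
width: 0.34
grip_force: 60.2
```

>>> {"api": "drive_tool", "payload": {
  "increments": [
    {"delta_pos": [0,0,0.6],"turn": 0,"jaw": -1},
    {"delta_pos": [0,0,0.6],"turn": 0,"jaw": -1},
    {"delta_pos": [0,0,0],"turn": 0,"jaw": -1}
  ]
}}

```text
time: 31.18
tool_pos: [0.4843, -0.289, 0.2029]
tcp_rot: [-2.542, -1.845, 0.0]
wrist_force: [-2.0, 2.2, 1.7]
width: 0.338
grip_force: 60.9
```

>>> {"api": "drive_tool", "payload": {
  "increments": [
    {"delta_pos": [0,0,0.5],"turn": 0,"jaw": -1},
    {"delta_pos": [0,0,0],"turn": 0,"jaw": -1}
  ]
}}

```text
time: 31.35
tool_pos: [0.4843, -0.289, 0.2028]
tcp_rot: [-2.542, -1.845, 0.0]
wrist_force: [-3.2, 3.0, 4.8]
width: 0.342
grip_force: 61.5
```

Contact on the coaster at the predicted height. Releasing and backing up.

>>> {"api": "drive_tool", "payload": {
  "increments": [
    {"delta_pos": [0,0,-0.5],"turn": 0,"jaw": 1},
    {"delta_pos": [0,0,0],"turn": 0,"jaw": 1},
    {"delta_pos": [0,0,0],"turn": 0,"jaw": 1},
    {"delta_pos": [0,0,0],"turn": 0,"jaw": 1},
    {"delta_pos": [0,0,0],"turn": 0,"jaw": 1},
    {"delta_pos": [0,0,0],"turn": 0,"jaw": 1},
    {"delta_pos": [0,0,-10],"turn": 0,"jaw": 1},
    {"delta_pos": [0,0,-25],"turn": 0,"jaw": 1}
  ]
}}

```text
time: 32.02
tool_pos: [0.4825, -0.2878, 0.2345]
tcp_rot: [-2.536, -1.841, 0.004]
wrist_force: [-0.3, 0.9, 0.2]
width: 1.002
grip_force: 0.0
```

>>> {"api": "drive_tool", "payload": {
  "increments": [
    {"delta_pos": [0,0,-35],"turn": 0,"jaw": 1},
    {"delta_pos": [0,0,-40],"turn": 0,"jaw": 1},
    {"delta_pos": [0,0,-40],"turn": 0,"jaw": 1},
    {"delta_pos": [0,0,-20],"turn": 0,"jaw": 1},
    {"delta_pos": [0,0,0],"turn": 0,"jaw": 1},
    {"delta_pos": [0,0,0],"turn": 0,"jaw": 1}
  ]
}}

```text
time: 32.52
tool_pos: [0.4847, -0.2893, 0.3754]
tcp_rot: [2.538, 1.843, 0.003]
wrist_force: [-0.6, 0.5, -1.4]
width: 0.998
grip_force: 0.0
```

```bash
python3 - <<'E'
from h import *
import pickle
st(); w=cam("wrist"); t=cam("top"); h=w["p"].astype(int)
print("hub px",proj(w,[.484,-.289,.056]),"knob px",proj(w,[.484-.025,-.289-.076,.086]))
m=((h.min(2)>200)).astype(np.uint8)
for k in cv2.findContours(m,0,2)[0]:
    if cv2.contourArea(k)>300:
        (c,wh,a)=cv2.minAreaRect(k);print("white",np.round(c,1),np.round(wh,1),(onz(w,*c,.056)*1000).round(1))
# top-view change vs start, bystanders (ramekin, shaker, cups, spoon, green)
t0=pickle.load(open("cs.pkl","rb"))["top"]
for n,(u,v) in dict(shaker=(299,130),cupa=(328,145),cupb=(343,268),ram=(283,264),green=(378,165),spoon=(425,222),marker=(130,183),tray=(285,100)).items():
    a,b=[c["p"][v-14:v+14,u-14:u+14].astype(int) for c in(t0,t)];print(n,np.abs(a-b).mean().round(1))
E
```

```text
t 32.52 pos [ 484.7 -289.3  375.4] alpha 72.0 tilt [-0.001  0.005] F [-0.6  0.5 -1.4] w 0.998 g 0 q6 -0.27
hub px [277.22576572 191.18877784] knob px [277.04649398 290.8622759 ]
white [371.4 365.2] [22.4 42.6] [ 519.1 -496.1   56. ]
white [133.6 234.3] [57.9 64.5] [ 347.9 -286.8   56. ]
white [277.  191.5] [33. 34.] [ 483.7 -289.2   56. ]
white [531.6  67.3] [69.3 85.7] [ 710.6 -254.5   56. ]
white [46.5 35.5] [71. 83.] [ 352. -114.   56.]
shaker 1.7
cupa 1.7
cupb 54.8
ram 1.8
green 2.3
spoon 6.5
marker 4.8
tray 1.2
```

The hub top shows as an upright 33 x 34 px square at (277,191), which puts it at (484,-289), on the coaster and well clear of the gripper. The bystanders are unchanged; the cup_b patch in the top view differs only because the arm covers it, and the wrist view still shows the cup in place. Handing in.

```bash
python3 -c "
from workcell import bot
print(bot.finish_job())"
```

```text
the job is handed in; nothing more can be done
None
```

I fitted the crank home without forcing it, wound the deck to about 0.2 mm from the red marker by camera measurement, and stood the crank back upright on the large coaster; handed in at about 32.6 s, and I wasn't shown the verdict.

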